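# Take the toy range out of the display for loan

### The arm

A 7-joint arm with a two-finger parallel gripper is mounted at the origin on the work surface. World frame = base frame: x ahead of the robot, y to its left, z up, the work surface at z = 0. Lengths are in m, angles in rad, forces in N, time in s.
With the tool pointing down it reaches from about 0.4 to 0.925 m from the base axis. Payload 5.6 kg.
Tool frame: the origin (TCP) lies midway between the tips of the shut fingers; the grasp point (between the pads) lies 19 mm behind it; z points along the fingers, y is the line along which they close (so a half turn about z gives the same grasp; the last joint's range is limited). The gripper opens to 85 mm and grips with 20 to 120 N. Pads are 22 mm wide; open, the fingers measure 114 mm over their backs; the gripper's body (76 mm by 85 mm) begins 54 mm behind the grasp point. The pads swing forward as they close: fully open they stand 13 mm farther back than shut.
Start: joints at [-0.043, 0.468, -0.012, 1.603, 0.006, 1.071, -0.056], TCP at [0.65, -0, 0.231] pointing down, gripper open.
Joint ranges: [-2.53, 2.53], [-0.31, 2.02], [-1.57, 1.55], [0.28, 2.44], [-1.29, 4.43], [0.15, 1.84], [-2.92, 2.92]. Speed limits (rad/s): [2.57, 2.57, 3.14, 3.14, 3.14, 3.14, 3.14].

### API

Orientations are given as a rotation vector (axis times angle).
In Python, from plant import arm gives the robot as it stands.
- The arm moves only by the tool step_arm, never from a script. Its argument "steps" is a list of rows, each a list of 3 entries, a list of its own where there are three numbers: the shift along the tool's x, y, z scaled (see below), then the turn, a rotation vector about the tool's x, y, z scaled (see below), then the opening, from -1 (shut) to 1 (fully open). In form: [[[dx, dy, dz], [ax, ay, az], fingers], ...]. A call has 1 to 5 rows; each row shifts and turns the commanded pose from where the row before left it, along the tool's axes as they then stand; what a row does not reach is not made up. The controller multiplies each number of a shift by 4 cm and each number of a turn by 0.15 rad. A row lasts 1/10 s, in which the tool goes at most 50 mm and 8.59 degrees, less where a joint would pass 70% of its speed; a pose out of reach is approached as far as the arm can. A call with a number of a shift or a turn outside -1 to 1 is refused whole. A call with a gripper value outside its range is refused whole. The fingers move at their own pace and stop on an object; the grip force is fixed at half the most. Time passes only in rows, so rows that do not move let the fingers close. It gives the time, the measured TCP pose, the force, the opening and the grip force at its end, in the units of the state.
- arm.get_state(): the state, without advancing time (a new reading comes with each control period).
- arm.capture(name): name is "scene" or "side" or "wrist"; returns a dict with "frame" (400x640x3 uint8, red, green, blue), "camera_matrix" (3x3 intrinsics, pixels), "R" (3x3) and "t" (3): a world point X has camera coordinates R X + t; the wrist camera has in their place "mount" (4x4, takes a point from camera to tool coordinates, whose origin is the TCP and whose axes are the flange's). Camera axes: x right, y down, z forward; pixel columns grow to the right and rows downward; lengths in m; the calibration is good to about 2 mm. The wrist camera is an equidistant fisheye: a pixel r from the principal point sees the ray r / f radians off the axis. A picture is of the moment at which its call begins: read the wrist's pose just before it. There is no depth.
- arm.job_done(): hands the job in; it is judged then, once.
The state is a dict: "time": time; "q": joint angles; "joint_velocities": joint speeds; "tau": joint torques, N m; "tcp_pos": TCP position; "eef_rot": TCP orientation; "force": force on the tool from outside, world axes, zero at the start; "torque": the same for the moment, N m; "finger_gap": finger opening in m; "gripper_force": force on a finger pad.
Only numpy, scipy, OpenCV 4.12 (cv2) and the standard library are available. Lean on these libraries where they do the work, as an engineer would, in place of code of your own. Each camera call takes 0.05 s, during which the arm holds its last target. There are 200 camera calls.

### The job

The black toy kitchen range is going out on loan, but the three painted figures crowd it in: first stand all three figures on the grey holding pad, then set the range down fully home in the empty oblong cut-out of the foam in the loan case. When it is packed, stand each figure back in the middle of its own plinth (nesting doll on red, soldier on blue, lady on green); set things down rather than letting them drop, keep the figures upright throughout and leave the little mantel clock where it is.

Things in the scene. Friction and masses are not known exactly. Their poses are not given: they have to be found in the camera images.
- nesting_doll: Nesting doll: red round body, yellow headscarf, 112 mm tall, round about z, starts on the red plinth. Body 47 mm across at the widest, foot 42 mm, neck 66 mm up; the head is nearly straight-sided, 37 mm across from 78 to 98 mm up: grip about 90 mm up. Turned wood, 0.1 kg. Origin: centre of its underside; z up, painted face along -x.
- soldier: Toy soldier: blue coat, white trousers, tall black hat, 125 mm tall, round about z, starts on the blue plinth. Foot 44 mm across, body 43 mm, face 33 mm across from 67 to 85 mm up, hat 36 to 37 mm across from 85 to 118 mm up: grip about 95 mm up. Turned wood, 0.1 kg. Origin: centre of its underside; z up, painted face along -x.
- lady: Peg-doll lady: green bell skirt, white apron, ginger hair with an 18 mm bun on top, 121 mm tall, round about z, starts on the green plinth. Skirt 47 mm across, foot 45 mm, neck 67 mm up; the head is straight-sided, 36 mm across from 78 to 98 mm up: grip about 90 mm up. Turned wood, 0.1 kg. Origin: centre of its underside; z up, painted face along -x.
- range: Black toy kitchen range with three steel hotplates, 0.35 kg: 46 mm deep (x), 100 wide (y), 60 high, on feet 8 mm high; flat front and back from 7 to 57 mm up. Origin: centre of its underside, z up. It stands on the deck, 6 to 18 mm from the figures: a gripper gets down to it only when they are gone. Grip across the 46 mm, 42 mm or more up, so that the fingertips clear the foam.
- foam_range: Dark foam block 100 (x) x 156 (y) x 36 mm with the empty oblong cut-out (yellow floor), 58 (x) x 112 (y) mm, central, 25 deep. Origin: centre of its underside, 6 mm over the bench; cut-out floor 11 mm above it. The range fits either way round. One of 3 fixed blocks along x, any order, in a grey case (rim 50 mm up); others: round hole; white bathtub, top 18 mm over the foam.
- pad: Fixed grey holding pad flat on the bench, 320 (x) x 160 (y) mm, 6 mm thick, empty at the start. Origin: centre of its underside, at bench height; its top is 6 mm higher. Figures may stand anywhere on it. Pad and loan case lie left and right of the display deck, either way round.
- plinth_red: Round red plinth, 60 mm across, 12 mm high: the nesting doll's place. Fixed on a plank deck (260 x 280 mm, 12 mm thick). Origin: centre of its underside, on the deck's top; its top 12 mm higher; x axis along the deck, away from the robot. Any plinth may be at any of three places: two side by side before the range, 72 to 76 mm apart, one behind it.
- plinth_blue: Square blue plinth, 58 mm a side, 12 mm high: the soldier's place. Fixed on the deck like the red plinth; same origin, axes and heights. To grip a figure on a front plinth, close the fingers along the plinth's x: along y the neighbour leaves little room.
- plinth_green: Hexagonal green plinth, 60 mm across its corners, 12 mm high: the lady's place. Fixed on the deck like the red plinth; same origin, axes and heights.
- clock: Bystander, loose: cream and brass mantel clock, 36 (x) x 66 (y) x 80 mm high, 0.3 kg, at the deck's far right corner. Origin: centre of its underside. A loose red egg on a brass foot (47 mm across, 69 mm high) stands at the far left corner, about 190 mm from it along the deck's y.
Not all that is in view belongs to the job. Leave any pink or turquoise look-alike of the nesting_doll alone. What is meant by the lady is not turquoise, and is the smaller of those in its own colour.

How it is judged:
On the way, in this order (a step that is already met when the one before it is completed fails the run):
1. all three figures stand upright and released on the holding pad, the range not yet taken from its place (moved less than 40 mm) (x of nesting_doll in the frame of pad between -0.155 and 0.155 m and y of nesting_doll in the frame of pad between -0.075 and 0.075 m and z of nesting_doll in the frame of pad between 0.001 and 0.012 m and angle between each of nesting_doll, soldier, lady's own z axis and vertical below 0.12 rad and linear speed of each of nesting_doll, soldier, lady below 0.03 m/s and contact force between the fingers and nesting_doll below 0.3 N and x of soldier in the frame of pad between -0.155 and 0.155 m and y of soldier in the frame of pad between -0.075 and 0.075 m and z of soldier in the frame of pad between 0.001 and 0.012 m and contact force between the fingers and soldier below 0.3 N and x of lady in the frame of pad between -0.155 and 0.155 m and y of lady in the frame of pad between -0.075 and 0.075 m and z of lady in the frame of pad between 0.001 and 0.012 m and contact force between the fingers and lady below 0.3 N and distance of range from where it was at the start of the episode below 0.04 m), for 0.2 s.
2. the range sits fully home in its cut-out, released, while all three figures still stand on the pad (horizontal distance between range and foam_range below 0.01 m and z of range in the frame of foam_range below 0.016 m and angle between the y axis of range and the y axis of foam_range, either way round below 0.15 rad and angle between range's own z axis and vertical below 0.08 rad and linear speed of each of range, nesting_doll, soldier, lady below 0.03 m/s and contact force between the fingers and range below 0.3 N and x of nesting_doll in the frame of pad between -0.155 and 0.155 m and y of nesting_doll in the frame of pad between -0.075 and 0.075 m and z of nesting_doll in the frame of pad between 0.001 and 0.012 m and angle between each of nesting_doll, soldier, lady's own z axis and vertical below 0.12 rad and contact force between the fingers and nesting_doll below 0.3 N and x of soldier in the frame of pad between -0.155 and 0.155 m and y of soldier in the frame of pad between -0.075 and 0.075 m and z of soldier in the frame of pad between 0.001 and 0.012 m and contact force between the fingers and soldier below 0.3 N and x of lady in the frame of pad between -0.155 and 0.155 m and y of lady in the frame of pad between -0.075 and 0.075 m and z of lady in the frame of pad between 0.001 and 0.012 m and contact force between the fingers and lady below 0.3 N), for 0.2 s.
At the end, for the whole second after the job is handed in: The range rests on the floor of its cut-out (within 10 mm of its centre, 5 mm in height, 0.15 rad in line); the nesting doll stands upright on the red plinth, the soldier on the blue and the lady on the green, each within 10 mm of the plinth's centre; all are released and at rest (horizontal distance between range and foam_range below 0.01 m and z of range in the frame of foam_range below 0.016 m and angle between the y axis of range and the y axis of foam_range, either way round below 0.15 rad and angle between range's own z axis and vertical below 0.08 rad and linear speed of each of range, nesting_doll, soldier, lady below 0.03 m/s and contact force between the fingers and range below 0.3 N and horizontal distance between nesting_doll and plinth_red below 0.01 m and z of nesting_doll in the frame of plinth_red between 0.008 and 0.016 m and angle between each of nesting_doll, soldier, lady's own z axis and vertical below 0.12 rad and contact force between the fingers and nesting_doll below 0.3 N and horizontal distance between soldier and plinth_blue below 0.01 m and z of soldier in the frame of plinth_blue between 0.008 and 0.016 m and contact force between the fingers and soldier below 0.3 N and horizontal distance between lady and plinth_green below 0.01 m and z of lady in the frame of plinth_green between 0.008 and 0.016 m and contact force between the fingers and lady below 0.3 N); the robot touches nothing.
It fails at once if a figure is tipped over (leans more than 0.6 rad) (angle between any of nesting_doll, soldier, lady's own z axis and vertical above 0.6 rad).
It fails at once if a figure or the range is dropped (falls free of the fingers faster than 0.6 m/s, that is from about 20 mm) ((linear speed of nesting_doll above 0.6 m/s and contact force between the fingers and nesting_doll below 0.1 N) or (linear speed of soldier above 0.6 m/s and contact force between the fingers and soldier below 0.1 N) or (linear speed of lady above 0.6 m/s and contact force between the fingers and lady below 0.1 N) or (linear speed of range above 0.6 m/s and contact force between the fingers and range below 0.1 N)).
It fails at once if the mantel clock is pushed more than 12 mm (distance of clock from where it was at the start of the episode above 0.012 m).
It also fails if it takes over 144 s, if anything falls off the work surface, if the arm or the gripper's body presses on something with over 40 N, if the wrist force passes 120 N, or if a joint passes its speed limit or range.

## Working session

There is one attempt and no reset: what is moved stays moved. The work goes in short steps, Python scripts to look and compute and a tool call to move; the robot and the scene stay as the last step left them, time stands still between calls to the robot, and variables do not carry over. Pictures are saved under pics/ and viewed, at most 14 in all, crops included, and the job is handed in when it is done.

Besides the shell and the picture viewer there is one more tool, called after "Request:" as name(argument=value, ...), one argument or row to a line, values as JSON. step_arm: Moves the arm, as the interface text tells. Its arguments: {"type":"object","properties":{"steps":{"type":"array"}},"required":["steps"]}

```bash
mkdir -p pics; ls
python3 - <<'E'
from plant import arm
import cv2,pickle,numpy as np
s=arm.get_state();print({k:np.round(v,3) for k,v in s.items()})
d={}
for n in("scene","side","wrist"):
    c=arm.capture(n);d[n]=c;cv2.imwrite(f"pics/{n}0.png",c["frame"][...,::-1])
    print(n,c["camera_matrix"],c.get("R"),c.get("t"),c.get("mount"))
d["state"]=s
pickle.dump(d,open("c0.pkl","wb"))
E
```

```text
pics
{'time': np.float64(0.0), 'q': array([-0.043,  0.468, -0.012,  1.604,  0.006,  1.071, -0.056]), 'joint_velocities': array([ 0.001,  0.   ,  0.002,  0.   , -0.   ,  0.001, -0.001]), 'tau': array([-0.0000e+00, -5.3237e+01,  2.1000e-02, -2.5130e+01,  1.1000e-02,
        8.0000e-03, -0.0000e+00]), 'tcp_pos': array([ 0.649, -0.   ,  0.23 ]), 'eef_rot': array([-2.221e+00, -2.220e+00,  2.000e-03]), 'force': array([0.146, 0.308, 0.84 ]), 'torque': array([-0.021,  0.007, -0.016]), 'gripper_force': np.float64(0.0), 'finger_gap': np.float64(0.085)}
scene [[371.68515085   0.         324.40995277]
 [  0.         371.68515085 195.26037282]
 [  0.           0.           1.        ]] [[-0.02263615  0.99962    -0.01573118]
 [ 0.72345118  0.00551817 -0.69035349]
 [-0.69000434 -0.02700769 -0.72330118]] [ 0.00828806 -0.33809014  1.28491265] None
side [[520.80145722   0.         319.17932727]
 [  0.         520.80145722 205.87937929]
 [  0.           0.           1.        ]] [[-0.78385182 -0.6206468  -0.01933601]
 [-0.44699322  0.58560161 -0.6762158 ]
 [ 0.43101437 -0.52140992 -0.7364498 ]] [0.39078372 0.28102908 0.91465012] None
wrist [[309.70691629   0.         323.6449866 ]
 [  0.         309.70691629 200.72368887]
 [  0.           0.           1.        ]] None None [[-1.03302854e-03 -9.59587045e-01 -2.81410084e-01  7.02645135e-02]
 [ 9.99999352e-01 -8.56782987e-04 -7.49333539e-04  5.76260196e-05]
 [ 4.77943384e-04 -2.81410676e-01  9.59587309e-01 -1.43433230e-01]
 [ 0.00000000e+00  0.00000000e+00  0.00000000e+00  1.00000000e+00]]
```

View pics/scene0.png

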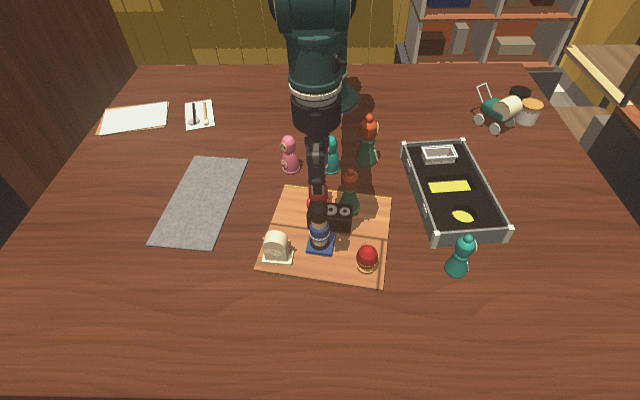

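View pics/side0.png

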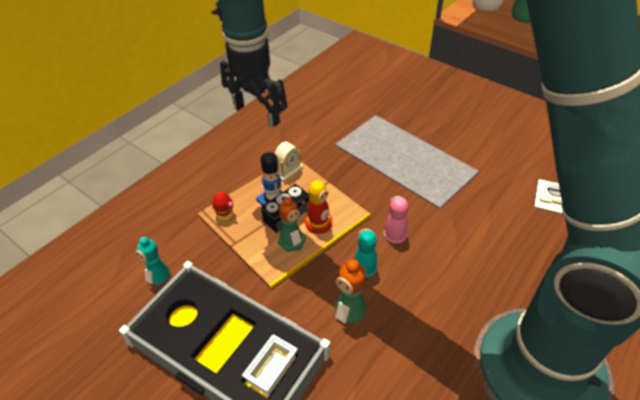

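View pics/wrist0.png

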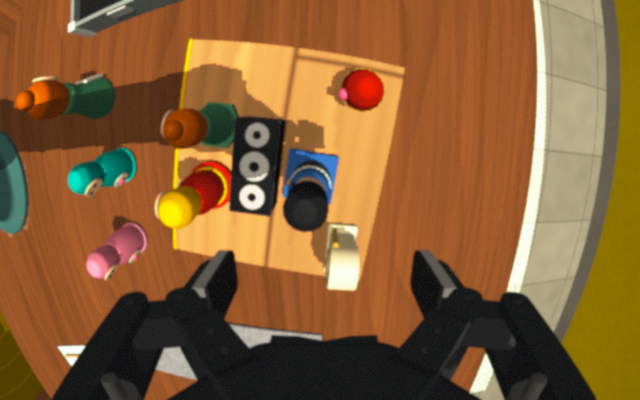

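The wrist view shows the deck with the soldier (305,200) at the back, the red/yellow doll (190,195) and the small green lady (205,125) in front. The range is at (257,165) and the clock at (343,260).

Candidates, in side-view pixels:
- **Doll:** red/yellow (318,205), pink (397,218), turquoise (366,252). I choose the red/yellow one.
- **Lady:** small green on the deck (290,225), larger green (350,290), turquoise (152,260). I choose the small one on the deck.

Close crops to check:

```bash
cat > h.py <<'E'
import numpy as np,cv2,pickle
from scipy.spatial.transform import Rotation as Ro
def pose(c,s=None):
    "camera->world R, origin"
    if "mount" in c and c["mount"] is not None:
        T=np.eye(4);T[:3,:3]=Ro.from_rotvec(s["eef_rot"]).as_matrix();T[:3,3]=s["tcp_pos"];M=T@c["mount"];return M[:3,:3],M[:3,3],1
    return c["R"].T,-c["R"].T@c["t"],0
def ray(c,uv,s=None):
    R,o,f=pose(c,s);K=c["camera_matrix"];p=(np.array(uv,float)-K[:2,2])/K[0,0]
    if f:
        r=np.hypot(*p);d=np.r_[p/max(r,1e-9)*np.sin(r),np.cos(r)]
    else:d=np.r_[p,1]
    return o,R@d/np.linalg.norm(d)
def atz(c,uv,z,s=None):
    o,d=ray(c,uv,s);return (o+d*(z-o[2])/d[2])[:2]
def proj(c,X,s=None):
    R,o,f=pose(c,s);K=c["camera_matrix"];p=(np.atleast_2d(X)-o)@R
    if f:
        h=np.hypot(p[:,0],p[:,1]);th=np.arctan2(h,p[:,2]);q=p[:,:2]/np.maximum(h,1e-9)[:,None]*th[:,None]
    else:q=p[:,:2]/p[:,2:]
    return q*K[0,0]+K[:2,2]
E
python3 - <<'E'
import cv2
a=cv2.imread("pics/wrist0.png")[20:300,40:420];cv2.imwrite("pics/wc.png",cv2.resize(a,None,fx=2.1,fy=2.1,interpolation=cv2.INTER_CUBIC))
a=cv2.imread("pics/side0.png")[130:400,110:480];cv2.imwrite("pics/sc.png",cv2.resize(a,None,fx=2.1,fy=2.1,interpolation=cv2.INTER_CUBIC))
E
```

```text
(no output)
```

View pics/wc.png

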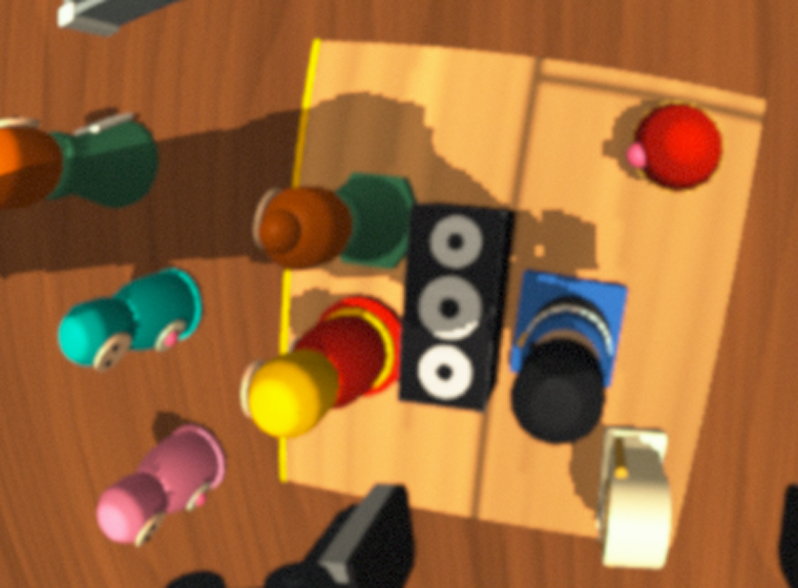

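View pics/sc.png

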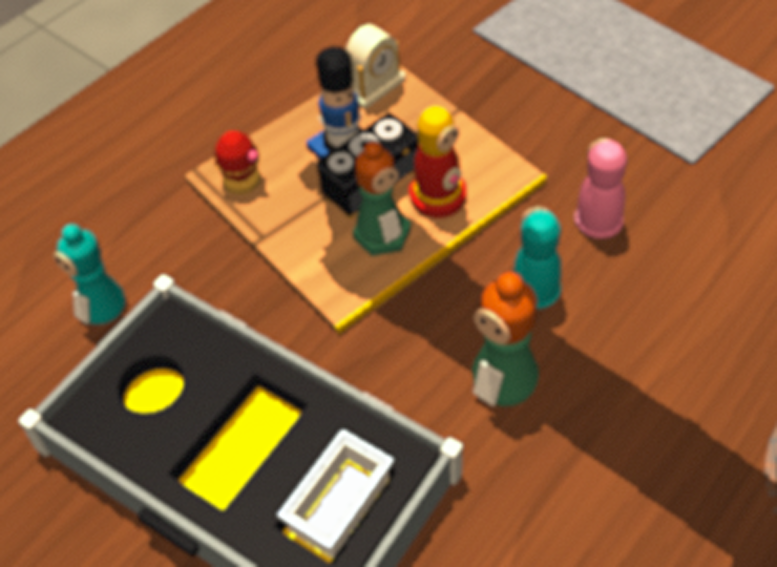

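The crops confirm it: the doll (285,395), lady (300,225) and soldier (560,390) stand on red, green and blue. The larger green lady (30,165) is off the deck. Now measuring.

```bash
cat > m1.py <<'E'
from h import *
d=pickle.load(open("c0.pkl","rb"));s=d["state"]
W,S,C=d["wrist"],d["side"],d["scene"]
w=lambda p,z:np.round(atz(W,(p[0]/2.1+40,p[1]/2.1+20),z,s)*1000,1)
sd=lambda p,z:np.round(atz(S,(p[0]/2.1+110,p[1]/2.1+130),z)*1000,1)
print("deck W",[w(p,.012) for p in[(317,40),(282,481),(765,98)]]," S",[sd(p,.012) for p in[(338,328),(547,177),(188,177)]])
print("range plates W",[w(p,.072) for p in[(457,241),(450,307),(445,372)]],"S",[sd(p,.072) for p in[(342,160),(366,145),(389,129)]])
print("range top corners W",[w(p,.072) for p in[(417,203),(515,210),(483,410),(400,400)]])
def blob(c,lo,hi,box):
    h=cv2.cvtColor(c["frame"],cv2.COLOR_RGB2HSV);m=cv2.inRange(h,lo,hi);k=np.zeros_like(m);x0,y0,x1,y1=box;k[y0:y1,x0:x1]=m[y0:y1,x0:x1]
    n,l,st,ce=cv2.connectedComponentsWithStats(k);i=1+np.argmax(st[1:,4]);return ce[i],st[i]
def tri(rays):
    A=sum(np.eye(3)-np.outer(e,e) for o,e in rays);b=sum((np.eye(3)-np.outer(e,e))@o for o,e in rays);return np.linalg.solve(A,b)
for n,lo,hi,bw,bs in [("doll",(24,180,120),(34,255,255),(140,170,205,235),(300,170,335,212)),
  ("lady",(5,150,50),(14,255,230),(155,100,210,150),(278,192,302,222)),
  ("sold",(0,0,0),(179,255,45),(280,178,332,232),(258,148,282,178))]:
    a,sa=blob(W,lo,hi,bw);b,sb=blob(S,lo,hi,bs)
    print(n,a.round(1),sa,b.round(1),sb,"tri",(tri([ray(W,a,s),ray(S,b)])*1000).round(1))
    for z in(.104,.112,.119):print("   z",z,(atz(W,a,z,s)*1000).round(1),(atz(S,b,z)*1000).round(1))
print("blue top W",[w(p,.024) for p in[(525,271),(628,286),(608,386)]])
print("green top W",[w(p,.024) for p in[(345,174),(398,176),(414,207),(402,266)]])
print("pad C",[(atz(C,p,.006)*1000).round(1) for p in[(196,156),(247,158),(213,249),(149,243)]],"S",[sd(p,.006) for p in[(771,90),(696,161),(474,31)]])
print("cut rim S",[sd(p,.042) for p in[(256,376),(304,405),(173,474)]],"floor",[sd(p,.017) for p in[(300,412),(222,508),(180,484)]])
print("case rim S",[sd(p,.05) for p in[(163,285),(452,448),(30,420)]])
for z,pp in((.017,[(428,182),(467,180),(471,191),(432,193)]),): print("floor C",[(atz(C,p,z)*1000).round(1) for p in pp])
E
python3 m1.py
```

```text
deck W [array([486.7, 170.2]), array([ 438.8, -106.6]), array([743.3, 127.4])]  S [array([482.9, 172.2]), array([ 435.1, -102.3]), array([736.1, 127.7])]
range plates W [array([584. ,  49.4]), array([579.4,  17.8]), array([575. , -14.4])] S [array([581.8,  48.4]), array([576.2,  18.4]), array([572.3, -12.8])]
range top corners W [array([565.1,  68.2]), array([611.9,  63.2]), array([593.1, -34. ]), array([550.3, -29. ])]
doll [171.2 213.9] [159 200  26  35 555] [316.7 184.8] [311 181  12   9  84] tri [511.2 -12.9 130. ]
   z 0.104 [495.9 -22.7] [527.8 -31.9]
   z 0.112 [500.5 -19.9] [522.7 -25.8]
   z 0.119 [504.5 -17.5] [518.3 -20.4]
lady [178.2 125.8] [ 155  100   52   50 2066] [286.8 208.1] [279 198  19  24 282] tri [523.   65.3 121. ]
   z 0.104 [513.7  63.8] [534.4  55.6]
   z 0.112 [517.7  64. ] [529.2  60.8]
   z 0.119 [521.3  64.1] [524.7  65.4]
sold [305.4 204.8] [ 285  182   42   48 1359] [269.  163.2] [262 154  15  19 252] tri [634.1  -5.6 125.3]
   z 0.104 [632.4 -12.8] [651.3 -20.9]
   z 0.112 [632.9 -10.3] [644.9 -14.9]
   z 0.119 [633.4  -8.2] [639.3  -9.6]
blue top W [array([610.7,  28.8]), array([666.4,  20.4]), array([655.8, -36.2])]
green top W [array([509.6,  86.8]), array([541.1,  83.4]), array([549.8,  65.7]), array([541.5,  33.3])]
pad C [array([ 319.7, -370.8]), array([ 327.8, -221.7]), array([ 643.5, -246.5]), array([ 628.4, -398.9])] S [array([ 311.8, -368.9]), array([ 324.9, -221.9]), array([ 641. , -247.3])]
cut rim S [array([490.8, 266.7]), array([437.9, 261.8]), array([479.3, 374.2])] floor [array([448. , 260.2]), array([437.9, 364.4]), array([481.2, 371.3])]
case rim S [array([623.9, 253.1]), array([310.4, 219.2]), array([607.5, 416.9])]
floor C [array([433.8, 271.1]), array([425.7, 373.4]), array([465.8, 373.8]), array([473.6, 274.4])]
```

Request:
step_arm(
  steps=[
    [[0,0,0],[0,0,0.56],1],
    [[0,0,0],[0,0,0.56],1],
    [[-0.22,-0.85,0],[0,0,0],1],
    [[-0.22,-0.85,0],[0,0,0],1],
    [[-0.22,-0.85,0],[0,0,0],1],
  ],
)

```text
time: 0.65
tcp_pos: [0.5435, -0.0091, 0.2307]
eef_rot: [-2.4, -2.027, 0.001]
force: [-0.2, -0.2, 0.8]
finger_gap: 0.0854
gripper_force: 0.0
```

Request:
step_arm(
  steps=[
    [[-0.22,-0.85,0],[0,0,0],1],
    [[0,0,0],[0,0,0],1],
    [[0,0,0],[0,0,0],1],
  ],
)

```text
time: 0.95
tcp_pos: [0.5102, -0.012, 0.2317]
eef_rot: [2.4, 2.026, 0.002]
force: [0.1, 0.1, 0.8]
finger_gap: 0.0859
gripper_force: 0.0
```

```bash
cat > look.py <<'E'
import sys
from plant import arm
from h import *
n=sys.argv[1];s=arm.get_state();d={"state":s}
for c in sys.argv[2:]:
    d[c]=arm.capture(c);cv2.imwrite(f"pics/{c}_{n}.png",d[c]["frame"][...,::-1])
pickle.dump(d,open(n+".pkl","wb"));print(s["tcp_pos"].round(4),s["eef_rot"].round(3))
E
cat > go.py <<'E'
# go.py x y z [yaw_deg]: remaining shift in tool units (mm/40) and turn (rad/.15)
import sys;from plant import arm;from h import *
s=arm.get_state();R=Ro.from_rotvec(s["eef_rot"]).as_matrix();a=[float(v) for v in sys.argv[1:]]
print("tcp",(s["tcp_pos"]*1000).round(1),"gap",round(s["finger_gap"]*1000,1),"gf",round(s["gripper_force"],1),"F",s["force"].round(1),"t",s["time"],"q7",s["q"].round(2))
y=np.degrees(np.arctan2(R[1,1],R[0,1]));print("yaw",y.round(2),"tilt",np.degrees(np.arccos(-R[2,2])).round(2))
if len(a)>2:print("units",(R.T@(np.array(a[:3])/1000-s["tcp_pos"])/.04).round(2))
if len(a)>3:print("turn z",round(-np.radians((a[3]-y+90)%180-90)/.15,2))
if len(a)>2:
    t=[np.degrees(0)]
    v=np.array([0,0,-1.]);e=R.T@np.cross(R[:,2],v);print("level turn",(e/.15).round(2))
E
python3 look.py c1 wrist; python3 go.py 510 -13 230 -9.6
```

```text
[ 0.5102 -0.012   0.2317] [2.400e+00 2.026e+00 2.000e-03]
tcp [510.9 -11.9 231.7] gap 85.4 gf 0.0 F [ 0.1  0.2 -0.3] t 1.0 q7 [-0.05  0.23  0.01  1.94 -0.    0.97 -0.21]
yaw -9.62 tilt 0.09
units [-0.03 -0.02  0.04]
turn z -0.0
level turn [ 0.01 -0.   -0.  ]
```

View pics/wrist_c1.png

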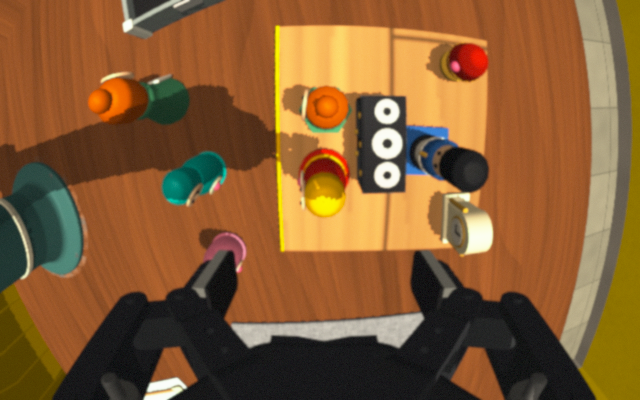

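Run:
```python
from h import *
d=pickle.load(open("c1.pkl","rb"));s=d["state"];W=d["wrist"]
a=lambda p,z:(atz(W,p,z,s)*1000).round(1)
print("doll head",a((325,195),.118),"plinth ring edges",a((301,174),.024),a((349,174),.024))
print("lady bun",a((327,106),.140))
print("range",[a(p,.072) for p in[(387,111),(387,143),(387,175)]],"corners",[a(p,.072) for p in[(357,97),(405,97),(405,192),(359,192)]])
print("hat top",a((472,169),.145),"deck",[a(p,.012) for p in[(276,26),(282,250),(487,41)]])
```

```text
doll head [511.5 -12.3] plinth ring edges [484.6  -8.1] [539.3 -17.5]
lady bun [525.5  61.6]
range [array([583.8,  49.3]), array([579.3,  17.8]), array([575.1, -14.5])] corners [array([556.6,  67. ]), array([604.1,  60.9]), array([592. , -35.4]), array([544.3, -27.4])]
hat top [634.8  -3.2] deck [array([485.4, 170.7]), array([ 439.7, -104.5]), array([744.4, 125.6])]
```

The view shows the doll's head at (325,195) and the lady's bun at (327,106), with the range plates at column 387. My estimates agree within about 3 mm, so I'm descending on the doll.

Request:
step_arm(
  steps=[
    [[0,0.02,0.85],[0,0,0],1],
    [[0,0,0.85],[0,0,0],1],
    [[0,0,0.85],[0,0,0],1],
    [[0,0,0.85],[0,0,0],1],
    [[0,0,0],[0,0,0],1],
  ],
)

```text
time: 1.5
tcp_pos: [0.5086, -0.012, 0.0911]
eef_rot: [-2.396, -2.024, 0.011]
force: [0.2, -0.7, 0.3]
finger_gap: 0.0853
gripper_force: 0.0
```

Request:
step_arm(
  steps=[
    [[0,0,0],[0,0,0],-1],
    [[0,0,0],[0,0,0],-1],
    [[0,0,0],[0,0,0],-1],
    [[0,0,0],[0,0,0],-1],
    [[0,0,0],[0,0,0],-1],
  ],
)

```text
time: 2.0
tcp_pos: [0.512, -0.012, 0.0972]
eef_rot: [2.399, 2.026, 0.004]
force: [-0.9, 1.2, 7.1]
finger_gap: 0.0348
gripper_force: 59.2
```

```bash
python3 go.py 373 -301 250
```

```text
tcp [512.  -12.   97.2] gap 34.8 gf 59.2 F [-0.9  1.2  7.1] t 2.0 q7 [-0.05  0.43  0.01  2.04 -0.01  0.67 -0.2 ]
yaw -9.63 tilt 0.18
units [-7.7  -2.21 -3.83]
level turn [ 0.02 -0.   -0.  ]
```

Request:
step_arm(
  steps=[
    [[0,0,-0.25],[0,0,0],-1],
    [[0,0,-0.6],[0,0,0],-1],
    [[0,0,-1],[0,0,0],-1],
    [[0,0,-1],[0,0,0],-1],
    [[0,0,-1],[0,0,0],-1],
  ],
)

```text
time: 2.5
tcp_pos: [0.5105, -0.0122, 0.2519]
eef_rot: [2.4, 2.027, 0.001]
force: [-0.2, -0.7, -1.8]
finger_gap: 0.0346
gripper_force: 60.0
```

Request:
step_arm(
  steps=[
    [[-0.5,-0.1,0],[0,0,0],-1],
    [[-0.9,-0.3,0],[0,0,0],-1],
    [[-0.9,-0.3,0],[0,0,0],-1],
    [[-0.9,-0.3,0],[0,0,0],-1],
    [[-0.9,-0.3,0],[0,0,0],-1],
  ],
)

```text
time: 3.0
tcp_pos: [0.4312, -0.1663, 0.2505]
eef_rot: [2.399, 2.027, 0.002]
force: [1.4, -1.2, -1.6]
finger_gap: 0.0344
gripper_force: 60.0
```

Request:
step_arm(
  steps=[
    [[-0.9,-0.3,0],[0,0,0],-1],
    [[-0.9,-0.3,0],[0,0,0],-1],
    [[-0.9,-0.2,0],[0,0,0],-1],
    [[-0.9,-0.1,0],[0,0,0],-1],
    [[0,0,0],[0,0,0],-1],
  ],
)

```text
time: 3.5
tcp_pos: [0.3703, -0.3058, 0.2506]
eef_rot: [2.406, 2.016, -0.002]
force: [0.3, 0.7, -1.9]
finger_gap: 0.0346
gripper_force: 60.1
```

```bash
python3 go.py 373 -301 80 -9.6; python3 look.py c2 wrist
```

```text
tcp [ 370.3 -305.8  250.6] gap 34.6 gf 60.1 F [ 0.3  0.7 -1.9] t 3.5 q7 [ 0.38  0.15  0.27  2.   -0.05  0.99  0.49]
yaw -10.09 tilt 0.18
units [0.14 0.04 4.27]
turn z -0.06
level turn [0.01 0.02 0.  ]
[ 0.3703 -0.3058  0.2506] [ 2.406e+00  2.016e+00 -2.000e-03]
```

View pics/wrist_c2.png

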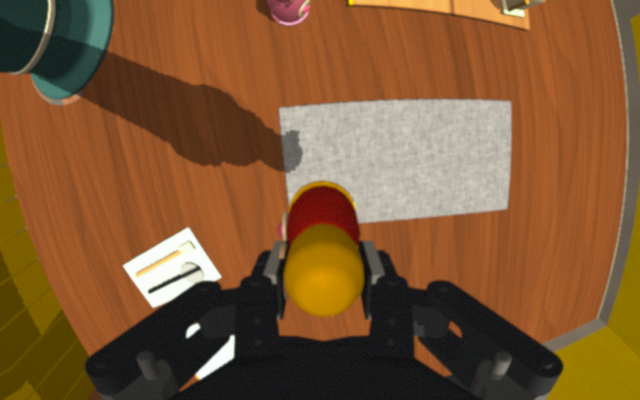

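The doll hangs upright in the fingers (325,250). The pad's corners are at (280,108), (511,100), (508,209) and (288,226).

Run:
```python
from h import *
d=pickle.load(open("c2.pkl","rb"));s=d["state"];W=d["wrist"]
P=np.array([atz(W,p,.006,s)*1000 for p in[(280,108),(511,100),(508,209),(288,226)]]);print(P.round(1),P.mean(0))
```

```text
[[ 330.7 -221.7]
 [ 647.  -251. ]
 [ 633.1 -411.1]
 [ 309.4 -375.9]] [ 480.02625367 -314.92377902]
```

Request:
step_arm(
  steps=[
    [[0.14,0.04,0.9],[0,0,-0.06],-1],
    [[0,0,1],[0,0,0],-1],
    [[0,0,1],[0,0,0],-1],
    [[0,0,0.8],[0,0,0],-1],
    [[0,0,0.4],[0,0,0],-1],
  ],
)

```text
time: 4.05
tcp_pos: [0.3744, -0.2935, 0.0833]
eef_rot: [-2.386, -2.038, 0.0]
force: [0.1, 0.5, -1.2]
finger_gap: 0.0347
gripper_force: 60.1
```

```bash
python3 go.py 373 -301 79.5 -9.6
```

```text
tcp [ 374.4 -293.5   83.3] gap 34.7 gf 60.1 F [ 0.1  0.5 -1.2] t 4.05 q7 [ 0.41  0.41  0.22  2.14 -0.15  0.61  0.58]
yaw -9.0 tilt 0.22
units [-0.19 -0.01  0.09]
turn z 0.07
level turn [-0.02 -0.02 -0.  ]
```

Request:
step_arm(
  steps=[
    [[0,0,0.05],[0,0,0],-1],
    [[0,0,0.05],[0,0,0],-1],
    [[0,0,0],[0,0,0],-1],
    [[0,0,0],[0,0,0],-1],
  ],
)

```text
time: 4.45
tcp_pos: [0.3759, -0.2961, 0.0825]
eef_rot: [2.389, 2.037, 0.002]
force: [0.2, -0.2, -1.1]
finger_gap: 0.0344
gripper_force: 60.1
```

```bash
python3 go.py 373 -301 79 -9.6
```

```text
tcp [ 375.9 -296.1   82.5] gap 34.4 gf 60.1 F [ 0.2 -0.2 -1.1] t 4.45 q7 [ 0.42  0.41  0.22  2.14 -0.15  0.61  0.58]
yaw -9.1 tilt 0.14
units [-0.13 -0.05  0.09]
turn z 0.06
level turn [0.02 0.   0.  ]
```

Request:
step_arm(
  steps=[
    [[0,0,0.05],[0,0,0],-1],
    [[0,0,0.04],[0,0,0],-1],
    [[0,0,0],[0,0,0],-1],
    [[0,0,0],[0,0,0],-1],
  ],
)

```text
time: 4.85
tcp_pos: [0.3757, -0.2964, 0.0792]
eef_rot: [2.39, 2.036, 0.001]
force: [-1.4, 1.0, 12.1]
finger_gap: 0.0346
gripper_force: 61.4
```

```bash
python3 go.py 373 -301 79 -9.6
```

```text
tcp [ 375.7 -296.4   79.2] gap 34.6 gf 61.4 F [-1.4  1.  12.1] t 4.85 q7 [ 0.42  0.42  0.22  2.14 -0.15  0.6   0.58]
yaw -9.13 tilt 0.11
units [-0.12 -0.05  0.  ]
turn z 0.05
level turn [0.01 0.   0.  ]
```

Request:
step_arm(
  steps=[
    [[0,0,0],[0,0,0],1],
    [[0,0,0],[0,0,0],1],
    [[0,0,0],[0,0,0],1],
    [[0,0,0],[0,0,0],1],
    [[0,0,-0.5],[0,0,0],1],
  ],
)

```text
time: 5.35
tcp_pos: [0.3735, -0.2947, 0.096]
eef_rot: [-2.387, -2.035, 0.003]
force: [-1.1, -0.3, 0.5]
finger_gap: 0.0857
gripper_force: 0.0
```

Request:
step_arm(
  steps=[
    [[0,0,-1],[0,0,0],1],
    [[0,0,-1],[0,0,0],1],
    [[0,0,-1],[0,0,0],1],
    [[0,0,-0.8],[0,0,0],1],
    [[0.5,0.1,0],[0,0,0],1],
  ],
)

```text
time: 5.85
tcp_pos: [0.3836, -0.2801, 0.2543]
eef_rot: [2.388, 2.027, 0.004]
force: [0.1, -0.2, -1.1]
finger_gap: 0.0854
gripper_force: 0.0
```

Request:
step_arm(
  steps=[
    [[0.94,0.22,0],[0,0,0],1],
    [[0.94,0.22,0],[0,0,0],1],
    [[0.94,0.22,0],[0,0,0],1],
    [[0.94,0.22,0],[0,0,0],1],
    [[0.94,0.22,0],[0,0,0],1],
  ],
)

```text
time: 6.35
tcp_pos: [0.4556, -0.0966, 0.2497]
eef_rot: [2.391, 2.038, 0.0]
force: [0.1, -0.6, 0.4]
finger_gap: 0.0852
gripper_force: 0.0
```

Request:
step_arm(
  steps=[
    [[0.94,0.22,0],[0,0,0],1],
    [[0.94,0.22,0],[0,0,0],1],
    [[0.94,0.22,0],[0,0,0],1],
    [[0.9,0.22,0],[0,0,0],1],
    [[0,0,0],[0,0,0],1],
  ],
)

```text
time: 6.85
tcp_pos: [0.5147, 0.049, 0.2494]
eef_rot: [-2.382, -2.046, -0.003]
force: [0.0, 0.4, -0.1]
finger_gap: 0.0856
gripper_force: 0.0
```

```bash
python3 go.py 524 61 95 -9.6;python3 look.py c3 wrist
```

```text
tcp [514.7  49.  249.4] gap 85.6 gf 0.0 F [ 0.   0.4 -0.1] t 6.85 q7 [-0.14  0.22 -0.03  1.91  0.    1.01 -0.31]
yaw -8.66 tilt 0.14
units [0.32 0.18 3.86]
turn z 0.11
level turn [ 0.   -0.02 -0.  ]
[0.5147 0.049  0.2494] [-2.382 -2.046 -0.003]
```

View pics/wrist_c3.png

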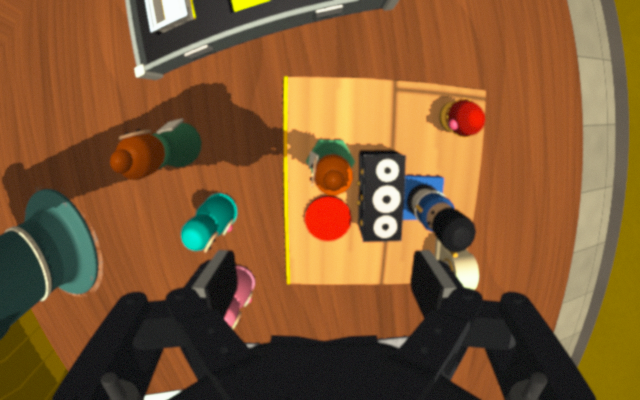

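The red plinth is now bare at (328,218), and the lady's bun is at (334,177).

```bash
python3 - <<'E'
from h import *
d=pickle.load(open("c3.pkl","rb"));s=d["state"];W=d["wrist"]
a=lambda p,z:(atz(W,p,z,s)*1000).round(1)
h=cv2.cvtColor(W["frame"],cv2.COLOR_RGB2HSV);m=cv2.inRange(h,(0,200,120),(6,255,255))|cv2.inRange(h,(174,200,120),(179,255,255))
m[:,:300]=0;m[:,360:]=0;m[:190]=0;m[245:]=0
M=cv2.moments(m,True);c=(M["m10"]/M["m00"],M["m01"]/M["m00"]);print("red",c,M["m00"],a(c,.024))
print("bun",a((334,178),.142),a((333,176),.125)); print("range",[a(p,.072) for p in[(387,171),(386,199),(385,227)]])
E
python3 go.py 524 61 94 -9.6
```

```text
red (327.57241379310346, 217.6551724137931) 1595.0 [510.6 -10.7]
bun [525.8  64.1] [525.2  62.3]
range [array([583.1,  48.3]), array([578.8,  17.5]), array([574.7, -15. ])]
tcp [513.9  45.9 249.2] gap 85.3 gf 0.0 F [-0.6 -0.3  0.3] t 6.9 q7 [-0.13  0.22 -0.02  1.91  0.01  1.01 -0.31]
yaw -8.83 tilt 0.05
units [0.41 0.19 3.88]
turn z 0.09
level turn [-0. -0. -0.]
```

Request:
step_arm(
  steps=[
    [[0.43,0.21,0],[0,0,0.09],1],
    [[0,0,0.9],[0,0,0],1],
    [[0,0,1],[0,0,0],1],
    [[0,0,1],[0,0,0],1],
    [[0,0,0.9],[0,0,0],1],
  ],
)

```text
time: 7.4
tcp_pos: [0.524, 0.0573, 0.0961]
eef_rot: [2.406, 2.019, -0.002]
force: [0.4, 0.5, -0.6]
finger_gap: 0.0853
gripper_force: 0.0
```

Request:
step_arm(
  steps=[
    [[0,0,0],[0,0,0],1],
    [[0,0,0],[0,0,0],-1],
    [[0,0,0],[0,0,0],-1],
    [[0,0,0],[0,0,0],-1],
    [[0,0,0],[0,0,0],-1],
  ],
)

```text
time: 7.9
tcp_pos: [0.5259, 0.0592, 0.0999]
eef_rot: [2.403, 2.021, 0.004]
force: [-2.2, 0.9, 4.8]
finger_gap: 0.0335
gripper_force: 59.1
```

```bash
python3 go.py 478 -309 250 -9.6
```

```text
tcp [525.9  59.2  99.9] gap 33.5 gf 59.1 F [-2.2  0.9  4.8] t 7.9 q7 [-0.15  0.45 -0.03  2.    0.02  0.69 -0.36]
yaw -9.89 tilt 0.19
units [-9.27  0.41 -3.76]
turn z -0.03
level turn [ 0.02 -0.01  0.  ]
```

Request:
step_arm(
  steps=[
    [[0,0,-0.25],[0,0,0],-1],
    [[0,0,-0.6],[0,0,0],-1],
    [[0,0,-1],[0,0,0],-1],
    [[0,0,-1],[0,0,0],-1],
    [[0,0,-0.9],[0,0,0],-1],
  ],
)

```text
time: 8.4
tcp_pos: [0.5248, 0.0589, 0.2507]
eef_rot: [2.404, 2.021, 0.003]
force: [0.5, 0.3, -1.3]
finger_gap: 0.0332
gripper_force: 60.0
```

Request:
step_arm(
  steps=[
    [[-0.5,0,0],[0,0,0],-1],
    [[-0.9,0.04,0],[0,0,0],-1],
    [[-0.9,0.04,0],[0,0,0],-1],
    [[-0.9,0.04,0],[0,0,0],-1],
    [[-0.9,0.04,0],[0,0,0],-1],
  ],
)

```text
time: 8.9
tcp_pos: [0.5024, -0.105, 0.2488]
eef_rot: [2.404, 2.021, 0.002]
force: [0.8, -0.2, -1.2]
finger_gap: 0.0334
gripper_force: 60.0
```

Request:
step_arm(
  steps=[
    [[-0.9,0.04,0],[0,0,0],-1],
    [[-0.9,0.04,0],[0,0,0],-1],
    [[-0.9,0.04,0],[0,0,0],-1],
    [[-0.9,0.04,0],[0,0,0],-1],
    [[-0.9,0.04,0],[0,0,0],-1],
  ],
)

```text
time: 9.4
tcp_pos: [0.4795, -0.2837, 0.2489]
eef_rot: [2.404, 2.021, 0.001]
force: [0.8, -0.1, -0.9]
finger_gap: 0.0337
gripper_force: 60.0
```

Request:
step_arm(
  steps=[
    [[-0.7,0.04,0],[0,0,0],-1],
    [[0,0,0],[0,0,0],-1],
    [[0,0,0],[0,0,0],-1],
  ],
)

```text
time: 9.7
tcp_pos: [0.4763, -0.3105, 0.2483]
eef_rot: [2.406, 2.02, 0.001]
force: [0.7, 0.8, -1.5]
finger_gap: 0.0334
gripper_force: 60.0
```

```bash
python3 go.py 478 -309 83 -9.6
```

```text
tcp [ 476.3 -310.5  248.3] gap 33.4 gf 60.0 F [ 0.7  0.8 -1.5] t 9.7 q7 [ 0.36  0.31  0.19  1.8  -0.07  1.04  0.41]
yaw -9.97 tilt 0.04
units [0.04 0.03 4.13]
turn z -0.04
level turn [ 0. -0. -0.]
```

Request:
step_arm(
  steps=[
    [[0,0,0.9],[0,0,0],-1],
    [[0,0,1],[0,0,0],-1],
    [[0,0,1],[0,0,0],-1],
    [[0,0,0.8],[0,0,0],-1],
    [[0,0,0.38],[0,0,0],-1],
  ],
)

```text
time: 10.2
tcp_pos: [0.4758, -0.3076, 0.0821]
eef_rot: [-2.399, -2.022, 0.001]
force: [0.4, 0.3, -1.1]
finger_gap: 0.0337
gripper_force: 60.0
```

Request:
step_arm(
  steps=[
    [[0,0,0.05],[0,0,0],-1],
    [[0,0,0.05],[0,0,0],-1],
    [[0,0,0],[0,0,0],-1],
    [[0,0,0],[0,0,0],-1],
  ],
)

```text
time: 10.6
tcp_pos: [0.4774, -0.3103, 0.0815]
eef_rot: [2.403, 2.021, 0.001]
force: [0.6, -0.1, 0.5]
finger_gap: 0.0334
gripper_force: 61.4
```

```bash
python3 go.py 478 -309 82 -9.6
```

```text
tcp [ 477.4 -310.3   81.5] gap 33.4 gf 61.4 F [ 0.6 -0.1  0.5] t 10.6 q7 [ 0.39  0.53  0.16  1.92 -0.13  0.7   0.46]
yaw -9.86 tilt 0.12
units [ 0.03  0.01 -0.01]
turn z -0.03
level turn [0.01 0.   0.  ]
```

Request:
step_arm(
  steps=[
    [[0,0,0.03],[0,0,0],-1],
    [[0,0,0],[0,0,0],-1],
    [[0,0,0],[0,0,0],1],
    [[0,0,0],[0,0,0],1],
    [[0,0,0],[0,0,0],1],
  ],
)

```text
time: 11.1
tcp_pos: [0.4767, -0.3103, 0.0793]
eef_rot: [2.404, 2.022, 0.0]
force: [-0.5, 0.4, -0.9]
finger_gap: 0.0754
gripper_force: 0.0
```

Request:
step_arm(
  steps=[
    [[0,0,0],[0,0,0],1],
    [[0,0,-0.6],[0,0,0],1],
    [[0,0,-1],[0,0,0],1],
    [[0,0,-1],[0,0,0],1],
    [[0,0,-1],[0,0,0],1],
  ],
)

```text
time: 11.6
tcp_pos: [0.4763, -0.3102, 0.2246]
eef_rot: [-2.404, -2.021, 0.001]
force: [1.0, 1.0, 0.1]
finger_gap: 0.0853
gripper_force: 0.0
```

Request:
step_arm(
  steps=[
    [[0,0,-0.6],[0,0,0],1],
    [[0.91,0.28,0],[0,0,0],1],
    [[0.91,0.28,0],[0,0,0],1],
    [[0.91,0.28,0],[0,0,0],1],
    [[0.91,0.28,0],[0,0,0],1],
  ],
)

```text
time: 12.1
tcp_pos: [0.5462, -0.1732, 0.2473]
eef_rot: [2.405, 2.021, 0.0]
force: [0.4, -0.6, 0.5]
finger_gap: 0.0856
gripper_force: 0.0
```

Request:
step_arm(
  steps=[
    [[0.91,0.28,0],[0,0,0],1],
    [[0.91,0.28,0],[0,0,0],1],
    [[0.91,0.28,0],[0,0,0],1],
    [[0.91,0.28,0],[0,0,0],1],
    [[0.91,0.28,0],[0,0,0],1],
  ],
)

```text
time: 12.6
tcp_pos: [0.6326, -0.0035, 0.247]
eef_rot: [-2.405, -2.021, 0.0]
force: [-0.0, -0.1, -0.2]
finger_gap: 0.0854
gripper_force: 0.0
```

Request:
step_arm(
  steps=[
    [[0,0,0],[0,0,0],1],
    [[0,0,0],[0,0,0],1],
  ],
)

```text
time: 12.8
tcp_pos: [0.632, -0.0039, 0.2466]
eef_rot: [-2.402, -2.024, 0.002]
force: [0.6, -1.7, 0.5]
finger_gap: 0.0852
gripper_force: 0.0
```

```bash
python3 look.py c4 wrist side scene;python3 go.py 634 -4.5 100 -9.6
```

```text
[ 0.632  -0.0039  0.2466] [-2.402e+00 -2.024e+00  2.000e-03]
tcp [631.7  -6.8 247.2] gap 85.6 gf 0.0 F [-0.1 -0.1  0.4] t 12.95 q7 [-0.09  0.42  0.07  1.64 -0.03  1.08 -0.19]
yaw -10.03 tilt 0.06
units [0.07 0.05 3.68]
turn z -0.05
level turn [-0.    0.01  0.  ]
```

View pics/wrist_c4.png

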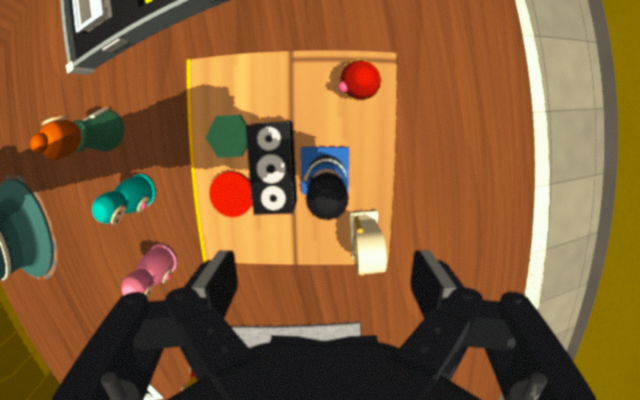

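The soldier's hat is at (327,196), and the green hexagon is bare at (230,136).

Run:
```python
from h import *
d=pickle.load(open("c4.pkl","rb"));s=d["state"];W=d["wrist"]
a=lambda p,z:(atz(W,p,z,s)*1000).round(1)
print("hat",a((327,198),.149),a((327,195),.14),"green",a((206,133),.024),[a(p,.024) for p in[(217,115),(217,156),(243,115)]],"red",a((212,192),.024),"blue",[a(p,.024) for p in[(301,146),(349,148),(301,191),(349,193)]])
```

```text
hat [635.   -2.6] [635.1  -2.6] green [497.4  69.9] [array([516.5,  88.3]), array([505.2,  38.8]), array([548.9,  80.9])] red [486.9  -4.8] blue [array([610.6,  30.6]), array([666.3,  18.6]), array([600.3, -23.6]), array([657.8, -36.1])]
```

Request:
step_arm(
  steps=[
    [[0.06,0.06,0.75],[0,0,-0.03],1],
    [[0,0,1],[0,0,0],1],
    [[0,0,1],[0,0,0],1],
    [[0,0,0.9],[0,0,0],1],
    [[0,0,0],[0,0,0],1],
  ],
)

```text
time: 13.45
tcp_pos: [0.6307, -0.0047, 0.0964]
eef_rot: [-2.398, -2.021, 0.013]
force: [-1.2, 0.5, -0.2]
finger_gap: 0.0854
gripper_force: 0.0
```

Request:
step_arm(
  steps=[
    [[0,0,0],[0,0,0],1],
    [[0,0,0],[0,0,0],-1],
    [[0,0,0],[0,0,0],-1],
    [[0,0,0],[0,0,0],-1],
    [[0,0,0],[0,0,0],-1],
  ],
)

```text
time: 13.95
tcp_pos: [0.6356, -0.0028, 0.1029]
eef_rot: [2.399, 2.026, 0.002]
force: [-1.0, 0.1, 4.3]
finger_gap: 0.0348
gripper_force: 59.3
```

```bash
python3 go.py 580 -314 250 -9.6
```

```text
tcp [635.6  -2.8 102.9] gap 34.8 gf 59.3 F [-1.   0.1  4.3] t 13.95 q7 [-0.09  0.59  0.05  1.74 -0.04  0.82 -0.18]
yaw -9.63 tilt 0.1
units [-7.9  -0.06 -3.68]
turn z -0.0
level turn [ 0.01 -0.    0.  ]
```

Request:
step_arm(
  steps=[
    [[0,0,-0.25],[0,0,0],-1],
    [[0,0,-0.6],[0,0,0],-1],
    [[0,0,-1],[0,0,0],-1],
    [[0,0,-1],[0,0,0],-1],
    [[0,0,-0.9],[0,0,0],-1],
  ],
)

```text
time: 14.45
tcp_pos: [0.635, -0.0029, 0.254]
eef_rot: [2.399, 2.027, 0.002]
force: [0.7, 0.4, -1.1]
finger_gap: 0.035
gripper_force: 59.9
```

Request:
step_arm(
  steps=[
    [[-0.5,0,0],[0,0,0],-1],
    [[-0.9,0,0],[0,0,0],-1],
    [[-0.9,0,0],[0,0,0],-1],
    [[-0.9,0,0],[0,0,0],-1],
    [[-0.9,0,0],[0,0,0],-1],
  ],
)

```text
time: 14.95
tcp_pos: [0.607, -0.1658, 0.2521]
eef_rot: [2.399, 2.027, 0.001]
force: [-0.3, -0.5, -1.6]
finger_gap: 0.0346
gripper_force: 60.0
```

Request:
step_arm(
  steps=[
    [[-0.9,0,0],[0,0,0],-1],
    [[-0.9,0,0],[0,0,0],-1],
    [[-0.9,0,0],[0,0,0],-1],
    [[-0.9,0,0],[0,0,0],-1],
    [[-0.2,0,0],[0,0,0],-1],
  ],
)

```text
time: 15.45
tcp_pos: [0.5796, -0.3204, 0.252]
eef_rot: [2.406, 2.017, -0.004]
force: [0.1, -0.5, -0.8]
finger_gap: 0.0348
gripper_force: 60.0
```

Request:
step_arm(
  steps=[
    [[0,0,0],[0,0,0],-1],
    [[0,0,0],[0,0,0],-1],
  ],
)

```text
time: 15.65
tcp_pos: [0.5826, -0.3128, 0.2515]
eef_rot: [-2.398, -2.028, -0.002]
force: [0.2, -0.3, -1.4]
finger_gap: 0.0348
gripper_force: 60.0
```

```bash
python3 go.py 580 -314 86 -9.6
```

```text
tcp [ 582.6 -312.8  251.5] gap 34.8 gf 60.0 F [ 0.2 -0.3 -1.4] t 15.65 q7 [ 0.33  0.47  0.16  1.56 -0.08  1.12  0.34]
yaw -9.55 tilt 0.08
units [-0.05 -0.06  4.14]
turn z 0.01
level turn [ 0.   -0.01 -0.  ]
```

Request:
step_arm(
  steps=[
    [[0,0,0.9],[0,0,0],-1],
    [[0,0,1],[0,0,0],-1],
    [[0,0,1],[0,0,0],-1],
    [[0,0,0.8],[0,0,0],-1],
    [[0,0,0.38],[0,0,0],-1],
  ],
)

```text
time: 16.15
tcp_pos: [0.5814, -0.3108, 0.0849]
eef_rot: [-2.393, -2.028, 0.001]
force: [0.5, -0.7, 20.3]
finger_gap: 0.0349
gripper_force: 63.2
```

Request:
step_arm(
  steps=[
    [[0,0,0.05],[0,0,0],-1],
    [[0,0,0.04],[0,0,0],-1],
    [[0,0,0],[0,0,0],-1],
    [[0,0,0],[0,0,0],-1],
  ],
)

```text
time: 16.55
tcp_pos: [0.5827, -0.3144, 0.0855]
eef_rot: [2.399, 2.027, 0.001]
force: [0.1, 0.3, -1.7]
finger_gap: 0.0351
gripper_force: 60.0
```

```bash
python3 go.py 580 -314 85 -9.6
```

```text
tcp [ 582.7 -314.4   85.5] gap 35.1 gf 60.0 F [ 0.1  0.3 -1.7] t 16.55 q7 [ 0.35  0.65  0.13  1.68 -0.11  0.82  0.36]
yaw -9.61 tilt 0.09
units [-0.   -0.07  0.01]
turn z -0.0
level turn [0.01 0.   0.  ]
```

Request:
step_arm(
  steps=[
    [[0,0,0.04],[0,0,0],-1],
    [[0,0,0],[0,0,0],-1],
    [[0,0,0],[0,0,0],1],
    [[0,0,0],[0,0,0],1],
    [[0,0,0],[0,0,0],1],
  ],
)

```text
time: 17.05
tcp_pos: [0.5821, -0.3145, 0.0829]
eef_rot: [2.4, 2.027, 0.0]
force: [-0.3, -0.1, -0.7]
finger_gap: 0.0766
gripper_force: 0.0
```

Request:
step_arm(
  steps=[
    [[0,0,0],[0,0,0],1],
    [[0,0,-0.6],[0,0,0],1],
    [[0,0,-1],[0,0,0],1],
    [[0,0,-1],[0,0,0],1],
    [[0,0,-1],[0,0,0],1],
  ],
)

```text
time: 17.55
tcp_pos: [0.5818, -0.3144, 0.2282]
eef_rot: [-2.4, -2.027, 0.0]
force: [0.9, 0.9, -0.5]
finger_gap: 0.0851
gripper_force: 0.0
```

Request:
step_arm(
  steps=[
    [[0,0,-0.2],[0,0,0],1],
    [[0.91,-0.16,0],[0,0,0],1],
    [[0.91,-0.16,0],[0,0,0],1],
    [[0.91,-0.16,0],[0,0,0],1],
    [[0.91,-0.16,0],[0,0,0],1],
  ],
)

```text
time: 18.05
tcp_pos: [0.5807, -0.1651, 0.2343]
eef_rot: [-2.4, -2.026, 0.001]
force: [0.8, 0.1, 0.1]
finger_gap: 0.0855
gripper_force: 0.0
```

Request:
step_arm(
  steps=[
    [[0.91,-0.16,0],[0,0,0],1],
    [[0.91,-0.16,0],[0,0,0],1],
    [[0.91,-0.16,0],[0,0,0],1],
    [[0.91,-0.16,0],[0,0,0],1],
    [[0.91,-0.16,0],[0,0,0],1],
  ],
)

```text
time: 18.55
tcp_pos: [0.5796, 0.0197, 0.2343]
eef_rot: [-2.4, -2.027, 0.001]
force: [0.6, 0.3, -0.9]
finger_gap: 0.0857
gripper_force: 0.0
```

Request:
step_arm(
  steps=[
    [[0,0,0],[0,0,0],1],
    [[0,0,0],[0,0,0],1],
  ],
)

```text
time: 18.75
tcp_pos: [0.5798, 0.019, 0.2343]
eef_rot: [-2.397, -2.03, 0.001]
force: [0.1, -1.1, 0.8]
finger_gap: 0.0855
gripper_force: 0.0
```

```bash
python3 go.py 579 17.5 42 -8;python3 look.py c5 wrist side scene
python3 - <<'E'
import cv2,numpy as np
a=cv2.imread("pics/wrist_c5.png")[60:280,180:440];b=cv2.imread("pics/scene_c5.png")[110:300,100:420]
a=cv2.resize(a,(440,372),interpolation=cv2.INTER_CUBIC);b=cv2.resize(b,(360,214));c=np.zeros((590,440,3),np.uint8);c[:372]=a;c[374:588,:360]=b;cv2.imwrite("pics/c5.png",c)
E
```

```text
tcp [579.8  19.  234.3] gap 85.5 gf 0.0 F [ 0.1 -1.1  0.8] t 18.75 q7 [-0.13  0.35  0.05  1.78 -0.02  1.02 -0.24]
yaw -9.5 tilt 0.05
units [-0.04 -0.01  4.81]
turn z -0.17
level turn [-0.01  0.   -0.  ]
[0.5798 0.019  0.2343] [-2.397e+00 -2.030e+00  1.000e-03]
```

View pics/c5.png

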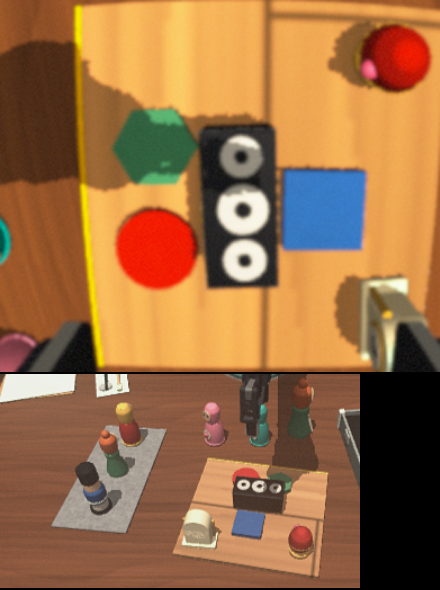

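All three figures stand on the pad. The plinths and the range are clear, with the range plates at crop column 243.

Run:
```python
from h import *
d=pickle.load(open("c5.pkl","rb"));s=d["state"];W=d["wrist"]
a=lambda p,z:(atz(W,p,z,s)*1000).round(1)
f=W["frame"];h=cv2.cvtColor(f,cv2.COLOR_RGB2HSV)
def cen(m,box,z):
    k=np.zeros_like(m);x0,y0,x1,y1=box;k[y0:y1,x0:x1]=m[y0:y1,x0:x1]
    n,l,st,ce=cv2.connectedComponentsWithStats(k);i=1+np.argmax(st[1:,4]);c,_=max(cv2.findContours((l==i).astype('u1'),0,1)[0],key=len),0
    q=cv2.convexHull(c)[:,0,:].astype(float);P=np.array([atz(W,p,z,s) for p in q])*1000
    r=cv2.minAreaRect(P.astype('f4'));print(st[i],ce[i].round(1),a(ce[i],z),"rect",np.round(r[0],1),np.round(r[1],1),round(r[2],1))
cen(cv2.inRange(h,(0,200,100),(8,255,255))|cv2.inRange(h,(172,200,100),(179,255,255)),(240,175,305,240),.024)
cen(cv2.inRange(h,(60,80,40),(90,255,255)),(240,115,305,178),.024)
cen(cv2.inRange(h,(100,120,60),(125,255,255)),(335,145,405,215),.024)
cen(cv2.inRange(h,(0,0,0),(179,255,60)),(290,120,350,240),.072)
for b in[(305,140,340,168),(305,168,342,200),(305,200,342,230)]:
    k=cv2.inRange(h,(0,0,75),(179,60,255));print("plate",end=" ");cen(k,b,.072)
```

```text
[ 249  184   48   47 1782] [272.2 206.7] [511.5 -11.3] rect [511.1 -12.2] [58.6 58.4] 80.1
[ 248  125   48   43 1523] [271.1 146.2] [525.1  60.7] rect [524.7  60.7] [54.9 48.7] 49.1
[ 347  161   48   46 2133] [370.4 183.4] [632.1  -2.2] rect [632.3  -2.6] [55.2 56. ] 80.4
[ 297  134   46   95 1875] [318.2 177.1] [575.2  25.3] rect [576.9  18.7] [99.4 43.2] 83.6
plate [310 140  26  25 496] [322.4 151.8] [583.6  49.9] rect [583.7  49.6] [24.1 24.9] 80.4
plate [307 169  33  31 778] [323.2 184. ] [578.9  17.4] rect [578.7  17.2] [31.3 32.5] 80.5
plate [311 200  28  27 576] [324.3 213.4] [574.9 -13.9] rect [575.1 -13.7] [28.6 28.2] 80.5
```

Request:
step_arm(
  steps=[
    [[-0.03,-0.03,0.9],[0,0,-0.2],1],
    [[0,0,1],[0,0,0],1],
    [[0,0,1],[0,0,0],1],
    [[0,0,1],[0,0,0],1],
    [[0,0,0.65],[0,0,0],1],
  ],
)

```text
time: 19.4
tcp_pos: [0.5773, 0.0152, 0.05]
eef_rot: [-2.371, -2.059, 0.005]
force: [0.7, 0.6, 0.6]
finger_gap: 0.0851
gripper_force: 0.0
```

Request:
step_arm(
  steps=[
    [[0,0,0],[0,0,0],1],
    [[0,0,0],[0,0,0],1],
  ],
)

```text
time: 19.6
tcp_pos: [0.579, 0.016, 0.0531]
eef_rot: [2.371, 2.061, -0.001]
force: [0.7, 0.3, 0.2]
finger_gap: 0.0853
gripper_force: 0.0
```

```bash
python3 go.py 578 18 42 -7.8
```

```text
tcp [579.   16.   53.1] gap 85.3 gf 0.0 F [0.7 0.3 0.2] t 19.6 q7 [-0.11  0.59  0.03  1.9  -0.03  0.66 -0.2 ]
yaw -8.01 tilt 0.03
units [ 0.05 -0.03  0.28]
turn z -0.02
level turn [-0.  0. -0.]
```

Request:
step_arm(
  steps=[
    [[0.04,-0.02,0.27],[0,0,0],1],
    [[0,0,0],[0,0,0],1],
    [[0,0,0],[0,0,0],-1],
    [[0,0,0],[0,0,0],-1],
    [[0,0,0],[0,0,0],-1],
  ],
)

```text
time: 20.1
tcp_pos: [0.5783, 0.019, 0.0429]
eef_rot: [2.369, 2.063, 0.0]
force: [-5.4, -1.3, 10.1]
finger_gap: 0.0446
gripper_force: 61.0
```

Request:
step_arm(
  steps=[
    [[0,0,0],[0,0,0],-1],
    [[0,0,0],[0,0,0],-1],
  ],
)

```text
time: 20.3
tcp_pos: [0.5784, 0.019, 0.0429]
eef_rot: [2.369, 2.063, 0.001]
force: [-1.8, 0.3, 6.1]
finger_gap: 0.0451
gripper_force: 62.4
```

```bash
python3 go.py 459 318 200 6
```

```text
tcp [578.4  19.   42.9] gap 45.1 gf 62.4 F [-1.8  0.3  6.1] t 20.3 q7 [-0.11  0.6   0.03  1.9  -0.03  0.64 -0.2 ]
yaw -7.91 tilt 0.04
units [ 6.99 -3.98 -3.93]
turn z -1.62
level turn [ 0. -0.  0.]
```

Request:
step_arm(
  steps=[
    [[0,0,-0.15],[0,0,0],-1],
    [[0,0,-0.5],[0,0,0],-1],
    [[0,0,-0.9],[0,0,0],-1],
    [[0,0,-1],[0,0,0],-1],
    [[0,0,-1],[0,0,0],-1],
  ],
)

```text
time: 20.8
tcp_pos: [0.5773, 0.0188, 0.185]
eef_rot: [-2.369, -2.062, 0.002]
force: [1.1, -0.6, -3.8]
finger_gap: 0.0447
gripper_force: 62.0
```

Request:
step_arm(
  steps=[
    [[0,0,-0.5],[0,0,0],-1],
    [[0.6,-0.3,0],[0,0,0],-1],
    [[0.85,-0.5,0],[0,0,0],-1],
    [[0.85,-0.5,0],[0,0,0],-1],
    [[0.85,-0.5,0],[0,0,0],-1],
  ],
)

```text
time: 21.3
tcp_pos: [0.523, 0.1545, 0.2039]
eef_rot: [-2.37, -2.062, 0.001]
force: [0.3, -0.1, -3.5]
finger_gap: 0.045
gripper_force: 62.3
```

Request:
step_arm(
  steps=[
    [[0.85,-0.5,0],[0,0,0],-1],
    [[0.85,-0.5,0],[0,0,0],-1],
    [[0.6,-0.3,0],[0,0,0],-1],
    [[0,0,0],[0,0,-0.6],-1],
    [[0,0,0],[0,0,-0.6],-1],
  ],
)

```text
time: 21.8
tcp_pos: [0.4841, 0.2529, 0.2037]
eef_rot: [-2.167, -2.274, 0.002]
force: [0.9, -0.1, -3.4]
finger_gap: 0.045
gripper_force: 62.2
```

Request:
step_arm(
  steps=[
    [[0,0,0],[0,0,-0.4],-1],
    [[0,0,0],[0,0,0],-1],
    [[0,0,0],[0,0,0],-1],
  ],
)

```text
time: 22.1
tcp_pos: [0.4851, 0.2516, 0.2038]
eef_rot: [-2.107, -2.33, 0.001]
force: [-0.0, 0.8, -4.4]
finger_gap: 0.0449
gripper_force: 62.1
```

```bash
python3 go.py 459 318 200 6;python3 look.py c6 wrist side scene
```

```text
tcp [485.1 251.6 203.8] gap 44.9 gf 62.1 F [-0.   0.8 -4.4] t 22.1 q7 [-0.45  0.33 -0.1   1.88  0.04  0.93 -0.48]
yaw 5.74 tilt 0.04
units [ 1.72 -0.48  0.1 ]
turn z -0.03
level turn [-0.  0.  0.]
[0.4851 0.2516 0.2038] [-2.107e+00 -2.330e+00  1.000e-03]
```

View pics/wrist_c6.png

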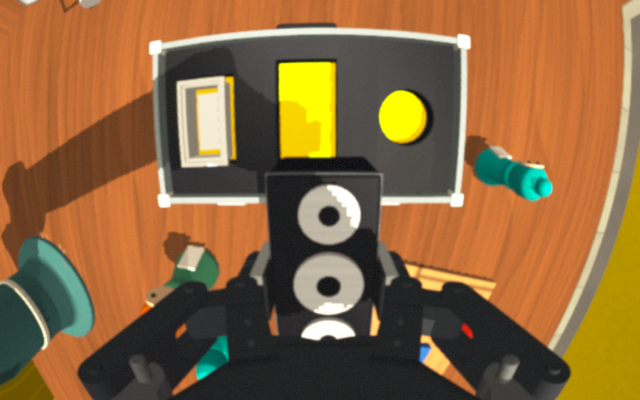

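The range hangs level. The cut-out's yellow floor spans u 277–336, v 62–158, and the case corners are at (156,47), (464,41), (164,201) and (456,200).

Run:
```python
from h import *
d=pickle.load(open("c6.pkl","rb"));s=d["state"];W=d["wrist"];S=d["side"]
A=lambda p,z:(atz(W,p,z,s)*1000).round(1)
P=np.array([A(p,.05) for p in[(156,47),(464,41),(456,200),(164,201)]]);print("case",P.tolist(),P.mean(0))
def yel(c):
    h=cv2.cvtColor(c["frame"],cv2.COLOR_RGB2HSV);m=cv2.inRange(h,(22,150,100),(36,255,255));return m
m=yel(W);k=np.zeros_like(m);k[40:170,265:350]=m[40:170,265:350]
q=cv2.convexHull(cv2.findNonZero(k))[:,0,:].astype(float)
print("hull px",cv2.approxPolyDP(q.astype('f4')[:,None],3,True)[:,0].tolist())
for z in(.017,.042):
    Q=np.array([atz(W,p,z,s)*1000 for p in q]);print(z,"minrect",cv2.minAreaRect(Q.astype('f4')))
f=cv2.cvtColor(W["frame"],cv2.COLOR_RGB2GRAY)
print("row110",[(u,W["frame"][110,u].tolist()) for u in list(range(270,284))+list(range(330,344))])
print("col305",[(v,W["frame"][v,300].tolist()) for v in list(range(54,68))+list(range(152,166))])
# side view rim: other side cut-out corners
```

```text
case [[295.7, 383.6], [610.9, 416.2], [626.5, 249.4], [311.6, 216.9]] [461.175 316.525]
hull px [[335.0, 156.0], [280.0, 157.0], [279.0, 63.0], [335.0, 63.0]]
0.017 minrect ((459.4151306152344, 322.74041748046875), (60.191646575927734, 103.65219116210938), 5.867130279541016)
0.042 minrect ((460.8277893066406, 322.6478576660156), (55.63493728637695, 95.80540466308594), 5.867143630981445)
row110 [(270, [50, 50, 48]), (271, [50, 49, 47]), (272, [50, 50, 49]), (273, [49, 47, 46]), (274, [48, 47, 48]), (275, [42, 39, 39]), (276, [34, 33, 36]), (277, [27, 28, 26]), (278, [58, 45, 11]), (279, [142, 107, 0]), (280, [223, 171, 0]), (281, [245, 205, 0]), (282, [248, 212, 0]), (283, [248, 212, 0]), (330, [250, 224, 0]), (331, [249, 215, 0]), (332, [248, 213, 0]), (333, [246, 205, 0]), (334, [229, 179, 0]), (335, [162, 125, 15]), (336, [89, 74, 45]), (337, [72, 70, 64]), (338, [80, 74, 72]), (339, [82, 78, 76]), (340, [82, 79, 76]), (341, [85, 82, 78]), (342, [84, 81, 77]), (343, [85, 81, 79])]
col305 [(54, [87, 83, 80]), (55, [88, 86, 82]), (56, [87, 83, 80]), (57, [84, 81, 78]), (58, [70, 67, 65]), (59, [52, 50, 48]), (60, [33, 33, 30]), (61, [65, 68, 26]), (62, [160, 170, 0]), (63, [245, 250, 0]), (64, [255, 255, 0]), (65, [255, 255, 0]), (66, [255, 255, 0]), (67, [255, 255, 0]), (152, [247, 208, 0]), (153, [246, 206, 0]), (154, [246, 205, 0]), (155, [235, 186, 0]), (156, [192, 145, 0]), (157, [118, 90, 2]), (158, [61, 49, 19]), (159, [27, 24, 25]), (160, [22, 22, 25]), (161, [21, 20, 28]), (162, [18, 18, 23]), (163, [19, 22, 22]), (164, [22, 19, 23]), (165, [20, 20, 25])]
```

Run:
```python
from h import *
d=pickle.load(open("c6.pkl","rb"));s=d["state"];W=d["wrist"]
c=np.radians(5.9);ex=np.array([np.cos(c),np.sin(c)]);ey=np.array([-ex[1],ex[0]])
o=np.array([460.,317.])
for n,p,z in[("L rim",(275.5,110),.042),("L flr",(279,110),.017),("R rim",(336,110),.042),("R flr",(335.5,110),.017),("F rim",(300,58.7),.042),("F flr",(300,62),.017),("N rim",(300,156.8),.042),("tub R",(233.5,120),.06)]:
    v=atz(W,p,z,s)*1000-o;print(n,(v@ex).round(1),(v@ey).round(1))
v=np.array([[556.6,67]]) 
# range plates in hand
for p in[(329,214),(328,285)]:
    r=atz(W,p,.2038-.0309+.060,s)*1000-s["tcp_pos"][:2]*1000;print("plate rel TCP",(r@ex).round(1),(r@ey).round(1))
```

```text
L rim -29.0 5.8
L flr -29.2 5.9
R rim 30.1 4.9
R flr 30.5 5.1
F rim -4.6 56.3
F flr -6.5 57.1
N rim -5.6 -41.4
tub R -66.9 -2.0
plate rel TCP 2.0 31.3
plate rel TCP 1.7 -1.0
```

Request:
step_arm(
  steps=[
    [[0.5,-0.15,0],[0,0,-0.03],-1],
    [[0.7,-0.2,0],[0,0,0],-1],
    [[0.52,-0.11,0],[0,0,0],-1],
    [[0,0,0.6],[0,0,0],-1],
    [[0,0,0.8],[0,0,0],-1],
  ],
)

```text
time: 22.75
tcp_pos: [0.4606, 0.3204, 0.1492]
eef_rot: [2.098, 2.337, 0.008]
force: [0.3, -0.2, -3.8]
finger_gap: 0.045
gripper_force: 62.4
```

Request:
step_arm(
  steps=[
    [[0,0,0.8],[0,0,0],-1],
    [[0,0,0.6],[0,0,0],-1],
    [[0,0,0.2],[0,0,0],-1],
    [[0,0,0],[0,0,0],-1],
    [[0,0,0],[0,0,0],-1],
  ],
)

```text
time: 23.25
tcp_pos: [0.4606, 0.319, 0.0851]
eef_rot: [2.1, 2.336, 0.003]
force: [-0.3, -0.3, -2.7]
finger_gap: 0.0447
gripper_force: 62.1
```

```bash
python3 go.py 459.7 318 48 5.9;python3 look.py c7 wrist side scene
python3 - <<'E'
import cv2
cv2.imwrite("pics/c7.png",cv2.resize(cv2.imread("pics/side_c7.png")[220:400,100:360],None,fx=2.3,fy=2.3,interpolation=cv2.INTER_CUBIC))
E
```

```text
tcp [460.6 319.   85.1] gap 44.7 gf 62.1 F [-0.3 -0.3 -2.7] t 23.25 q7 [-0.57  0.52 -0.12  1.93  0.09  0.7  -0.64]
yaw 6.08 tilt 0.11
units [-0.02 -0.03  0.93]
turn z 0.02
level turn [ 0.01 -0.01  0.  ]
[0.4606 0.319  0.0851] [2.1   2.336 0.003]
```

View pics/c7.png

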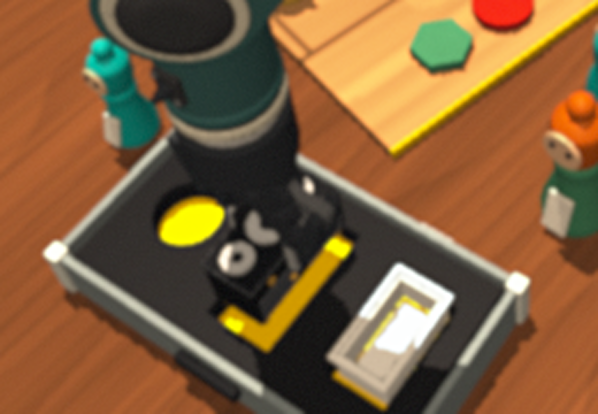

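The range hovers centred over the cut-out, with yellow showing evenly at both ends. Lowering it.

Request:
step_arm(
  steps=[
    [[-0.02,-0.03,0.2],[0,0,0],-1],
    [[0,0,0.2],[0,0,0],-1],
    [[0,0,0.2],[0,0,0],-1],
    [[0,0,0.1],[0,0,0],-1],
    [[0,0,0],[0,0,0],-1],
  ],
)

```text
time: 23.9
tcp_pos: [0.4581, 0.317, 0.055]
eef_rot: [-2.1, -2.336, 0.003]
force: [0.5, -0.8, -4.1]
finger_gap: 0.0452
gripper_force: 62.2
```

```bash
python3 go.py 459.7 318 48 5.9
```

```text
tcp [458.1 317.   55. ] gap 45.2 gf 62.2 F [ 0.5 -0.8 -4.1] t 23.9 q7 [-0.58  0.56 -0.11  1.94  0.1   0.65 -0.64]
yaw 6.1 tilt 0.12
units [0.02 0.04 0.17]
turn z 0.02
level turn [-0.01  0.01 -0.  ]
```

Request:
step_arm(
  steps=[
    [[0,0,0.06],[0,0,0],-1],
    [[0,0,0.06],[0,0,0],-1],
    [[0,0,0.05],[0,0,0],-1],
    [[0,0,0],[0,0,0],-1],
    [[0,0,0],[0,0,0],-1],
  ],
)

```text
time: 24.4
tcp_pos: [0.4588, 0.3175, 0.0493]
eef_rot: [2.1, 2.336, 0.0]
force: [0.4, -1.1, -3.1]
finger_gap: 0.0452
gripper_force: 62.2
```

```bash
python3 go.py 459.7 318 47.9 5.9
```

```text
tcp [458.8 317.5  49.3] gap 45.2 gf 62.2 F [ 0.4 -1.1 -3.1] t 24.4 q7 [-0.58  0.57 -0.11  1.94  0.1   0.63 -0.65]
yaw 6.1 tilt 0.01
units [0.01 0.02 0.04]
turn z 0.02
level turn [ 0.  0. -0.]
```

Request:
step_arm(
  steps=[
    [[0,0,0.03],[0,0,0],-1],
    [[0,0,0.02],[0,0,0],-1],
    [[0,0,0],[0,0,0],-1],
    [[0,0,0],[0,0,0],-1],
  ],
)

```text
time: 24.8
tcp_pos: [0.4589, 0.3176, 0.0479]
eef_rot: [2.1, 2.336, 0.001]
force: [-1.8, -0.8, 6.3]
finger_gap: 0.0449
gripper_force: 63.1
```

```bash
python3 go.py 459.7 318 47.9 5.9
```

```text
tcp [458.9 317.6  47.9] gap 44.9 gf 63.1 F [-1.8 -0.8  6.3] t 24.8 q7 [-0.58  0.57 -0.11  1.94  0.1   0.63 -0.65]
yaw 6.1 tilt 0.03
units [0.01 0.02 0.  ]
turn z 0.02
level turn [ 0. -0. -0.]
```

Request:
step_arm(
  steps=[
    [[0,0,0],[0,0,0],0.5],
    [[0,0,0],[0,0,0],0.5],
    [[0,0,0],[0,0,0],0.5],
    [[0,0,-0.4],[0,0,0],0.5],
    [[0,0,-0.9],[0,0,0],0.5],
  ],
)

```text
time: 25.3
tcp_pos: [0.4569, 0.3161, 0.0971]
eef_rot: [-2.099, -2.336, 0.01]
force: [0.2, 0.3, 0.1]
finger_gap: 0.0643
gripper_force: 0.0
```

Request:
step_arm(
  steps=[
    [[0,0,-1],[0,0,0],1],
    [[0,0,-1],[0,0,0],1],
    [[0,0,-1],[0,0,0],1],
    [[0,0,-0.7],[0,0,0],1],
    [[0,0,0],[0,0,0.62],1],
  ],
)

```text
time: 25.8
tcp_pos: [0.4608, 0.3191, 0.2521]
eef_rot: [2.208, 2.233, 0.014]
force: [0.3, -0.3, -0.8]
finger_gap: 0.0855
gripper_force: 0.0
```

Request:
step_arm(
  steps=[
    [[0,0,0],[0,0,0.62],1],
    [[0,0,0],[0,0,0.62],1],
    [[-0.94,0.36,0],[0,0,0],1],
    [[0,0,0],[0,0,0],1],
  ],
)

```text
time: 26.2
tcp_pos: [0.4679, 0.273, 0.247]
eef_rot: [2.408, 2.013, -0.003]
force: [0.1, 0.5, 0.4]
finger_gap: 0.085
gripper_force: 0.0
```

```bash
python3 go.py 582.7 -314.4 250 -9.6;python3 look.py c8 wrist side scene
python3 - <<'E'
import cv2,numpy as np
a=cv2.imread("pics/wrist_c8.png");b=cv2.imread("pics/scene_c8.png")[110:300,100:540]
c=np.zeros((592,640,3),np.uint8);c[:400]=a;c[402:592,:440]=b;cv2.imwrite("pics/c8.png",c)
E
```

```text
tcp [467.9 273.  247. ] gap 85.0 gf 0.0 F [0.1 0.5 0.4] t 26.2 q7 [-0.53  0.27 -0.07  1.85  0.03  1.02 -0.79]
yaw -10.22 tilt 0.19
units [-13.94   5.43  -0.03]
turn z -0.07
level turn [ 0.01  0.02 -0.  ]
[0.4679 0.273  0.247 ] [ 2.408  2.013 -0.003]
```

View pics/c8.png

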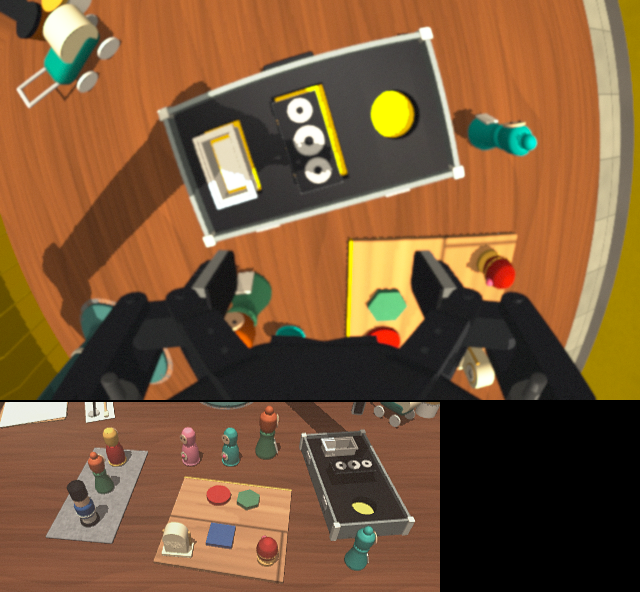

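The range is home in the cut-out, with plates at (299,110), (309,140) and (318,171). Checking the centring numerically while I go back to the soldier.

Run:
```python
from h import *
d=pickle.load(open("c8.pkl","rb"));s=d["state"];W=d["wrist"]
print([(atz(W,p,.077,s)*1000).round(1) for p in[(299.5,110),(308.5,140.5),(318,171)]])
P=np.array([atz(W,p,.05,s)*1000 for p in[(165,114),(426,34),(458,172),(209,241)]]);print("case",P.mean(0))
```

```text
[array([457.4, 348.5]), array([460.5, 316.3]), array([464.2, 283.6])]
case [461.38572104 315.87999064]
```

Request:
step_arm(
  steps=[
    [[-0.94,0.36,0],[0,0,-0.03],1],
    [[-0.94,0.36,0],[0,0,0],1],
    [[-0.94,0.36,0],[0,0,0],1],
    [[-0.94,0.36,0],[0,0,0],1],
    [[-0.94,0.36,0],[0,0,0],1],
  ],
)

```text
time: 26.85
tcp_pos: [0.506, 0.0803, 0.2474]
eef_rot: [-2.398, -2.03, -0.001]
force: [0.8, -0.1, 0.9]
finger_gap: 0.0853
gripper_force: 0.0
```

Request:
step_arm(
  steps=[
    [[-0.94,0.36,0],[0,0,0],1],
    [[-0.94,0.36,0],[0,0,0],1],
    [[-0.94,0.36,0],[0,0,0],1],
    [[-0.94,0.36,0],[0,0,0],1],
    [[-0.94,0.36,0],[0,0,0],1],
  ],
)

```text
time: 27.35
tcp_pos: [0.5461, -0.1172, 0.2474]
eef_rot: [2.398, 2.03, 0.001]
force: [0.7, 0.0, -0.1]
finger_gap: 0.0854
gripper_force: 0.0
```

Request:
step_arm(
  steps=[
    [[-0.94,0.36,0],[0,0,0],1],
    [[-0.94,0.36,0],[0,0,0],1],
    [[-0.94,0.36,0],[0,0,0],1],
    [[-0.94,0.36,0],[0,0,0],1],
    [[0,0,0],[0,0,0],1],
  ],
)

```text
time: 27.85
tcp_pos: [0.5767, -0.2808, 0.2468]
eef_rot: [2.405, 2.018, -0.004]
force: [-0.2, -1.2, -0.3]
finger_gap: 0.0856
gripper_force: 0.0
```

Request:
step_arm(
  steps=[
    [[0,0,0],[0,0,0],1],
    [[0,0,0],[0,0,0],1],
  ],
)

```text
time: 28.05
tcp_pos: [0.5776, -0.2726, 0.2469]
eef_rot: [-2.396, -2.03, -0.001]
force: [-0.1, 0.9, -1.2]
finger_gap: 0.0856
gripper_force: 0.0
```

```bash
python3 go.py 582.7 -314.4 85 -9.6
```

```text
tcp [ 577.6 -272.6  246.9] gap 85.6 gf 0.0 F [-0.1  0.9 -1.2] t 28.05 q7 [ 0.23  0.43  0.22  1.63 -0.1   1.09  0.31]
yaw -9.48 tilt 0.08
units [-1.02  0.3   4.05]
turn z 0.01
level turn [-0.   -0.01  0.  ]
```

Request:
step_arm(
  steps=[
    [[-0.6,0.2,0],[0,0,0],1],
    [[-0.42,0.1,0],[0,0,0],1],
    [[0,0,0],[0,0,0],1],
    [[0,0,0.8],[0,0,0],1],
    [[0,0,0.8],[0,0,0],1],
  ],
)

```text
time: 28.55
tcp_pos: [0.5829, -0.316, 0.1837]
eef_rot: [2.398, 2.027, 0.003]
force: [0.6, 0.8, -0.3]
finger_gap: 0.0853
gripper_force: 0.0
```

```bash
python3 go.py 582.7 -314.4 85 -9.6
```

```text
tcp [ 582.9 -316.   183.7] gap 85.3 gf 0.0 F [ 0.6  0.8 -0.3] t 28.55 q7 [ 0.29  0.54  0.22  1.62 -0.13  0.99  0.39]
yaw -9.58 tilt 0.16
units [ 0.04 -0.02  2.47]
turn z 0.0
level turn [ 0.02 -0.   -0.  ]
```

Request:
step_arm(
  steps=[
    [[0.02,0,0.9],[0,0,0],1],
    [[0,0,0.9],[0,0,0],1],
    [[0,0,0.65],[0,0,0],1],
    [[0,0,0],[0,0,0],1],
    [[0,0,0],[0,0,0],1],
  ],
)

```text
time: 29.05
tcp_pos: [0.5825, -0.3155, 0.0857]
eef_rot: [-2.399, -2.028, -0.0]
force: [1.3, 0.0, 0.4]
finger_gap: 0.0857
gripper_force: 0.0
```

```bash
python3 go.py 582.7 -314.4 84 -9.6
```

```text
tcp [ 582.5 -315.5   85.7] gap 85.7 gf 0.0 F [1.3 0.  0.4] t 29.05 q7 [ 0.31  0.65  0.2   1.68 -0.16  0.82  0.41]
yaw -9.59 tilt 0.03
units [0.03 0.   0.04]
turn z 0.0
level turn [-0. -0. -0.]
```

Request:
step_arm(
  steps=[
    [[0.03,0,0.02],[0,0,0],1],
    [[0,0,0],[0,0,0],-1],
    [[0,0,0],[0,0,0],-1],
    [[0,0,0],[0,0,0],-1],
    [[0,0,0],[0,0,0],-1],
  ],
)

```text
time: 29.55
tcp_pos: [0.5825, -0.3153, 0.0853]
eef_rot: [2.4, 2.027, 0.0]
force: [-0.4, 0.4, 2.1]
finger_gap: 0.0349
gripper_force: 59.8
```

```bash
python3 go.py 634.5 -2.8 250 -9.6
```

```text
tcp [ 582.5 -315.3   85.3] gap 34.9 gf 59.8 F [-0.4  0.4  2.1] t 29.55 q7 [ 0.31  0.65  0.2   1.68 -0.16  0.82  0.41]
yaw -9.64 tilt 0.04
units [ 7.92 -0.02 -4.12]
turn z -0.0
level turn [ 0.  0. -0.]
```

Request:
step_arm(
  steps=[
    [[0,0,-0.25],[0,0,0],-1],
    [[0,0,-0.6],[0,0,0],-1],
    [[0,0,-1],[0,0,0],-1],
    [[0,0,-1],[0,0,0],-1],
    [[0,0,-1],[0,0,0],-1],
  ],
)

```text
time: 30.05
tcp_pos: [0.582, -0.315, 0.2404]
eef_rot: [-2.4, -2.027, 0.0]
force: [1.0, -0.2, -1.5]
finger_gap: 0.0349
gripper_force: 59.9
```

Request:
step_arm(
  steps=[
    [[0,0,-0.3],[0,0,0],-1],
    [[0.5,0,0],[0,0,0],-1],
    [[0.9,0,0],[0,0,0],-1],
    [[0.9,0,0],[0,0,0],-1],
    [[0.9,0,0],[0,0,0],-1],
  ],
)

```text
time: 30.55
tcp_pos: [0.6032, -0.1875, 0.2498]
eef_rot: [-2.4, -2.026, 0.001]
force: [0.6, -0.8, -1.7]
finger_gap: 0.0348
gripper_force: 60.0
```

Request:
step_arm(
  steps=[
    [[0.9,0,0],[0,0,0],-1],
    [[0.9,0,0],[0,0,0],-1],
    [[0.9,0,0],[0,0,0],-1],
    [[0.9,0,0],[0,0,0],-1],
    [[0.9,0,0],[0,0,0],-1],
  ],
)

```text
time: 31.05
tcp_pos: [0.6333, -0.01, 0.2498]
eef_rot: [-2.4, -2.026, 0.002]
force: [-0.1, -0.3, -1.4]
finger_gap: 0.0349
gripper_force: 60.0
```

Request:
step_arm(
  steps=[
    [[0.2,0,0],[0,0,0],-1],
    [[0,0,0],[0,0,0],-1],
    [[0,0,0],[0,0,0],-1],
  ],
)

```text
time: 31.35
tcp_pos: [0.6347, -0.0052, 0.25]
eef_rot: [2.401, 2.025, -0.003]
force: [-0.9, -1.3, -1.0]
finger_gap: 0.0349
gripper_force: 60.0
```

```bash
python3 go.py 634.5 -3.7 104 -9.6
```

```text
tcp [634.7  -5.2 250. ] gap 34.9 gf 60.0 F [-0.9 -1.3 -1. ] t 31.35 q7 [-0.15  0.42  0.14  1.63 -0.07  1.09 -0.16]
yaw -9.71 tilt 0.09
units [ 0.04 -0.01  3.65]
turn z -0.01
level turn [-0.01  0.01 -0.  ]
```

Request:
step_arm(
  steps=[
    [[0.03,0,0.8],[0,0,0],-1],
    [[0,0,1],[0,0,0],-1],
    [[0,0,1],[0,0,0],-1],
    [[0,0,0.55],[0,0,0],-1],
    [[0,0,0.15],[0,0,0],-1],
  ],
)

```text
time: 31.85
tcp_pos: [0.633, -0.0051, 0.1073]
eef_rot: [-2.401, -2.022, 0.009]
force: [0.1, -0.4, -1.1]
finger_gap: 0.0349
gripper_force: 60.0
```

Request:
step_arm(
  steps=[
    [[0,0,0.05],[0,0,0],-1],
    [[0,0,0],[0,0,0],-1],
    [[0,0,0],[0,0,0],-1],
  ],
)

```text
time: 32.15
tcp_pos: [0.6366, -0.0028, 0.1103]
eef_rot: [2.399, 2.025, 0.004]
force: [1.2, -0.2, -0.7]
finger_gap: 0.0349
gripper_force: 60.0
```

```bash
python3 go.py 634.5 -3.7 103.3 -9.6
```

```text
tcp [636.6  -2.8 110.3] gap 34.9 gf 60.0 F [ 1.2 -0.2 -0.7] t 32.15 q7 [-0.14  0.58  0.12  1.74 -0.09  0.83 -0.14]
yaw -9.66 tilt 0.18
units [-0.03 -0.05  0.17]
turn z -0.01
level turn [ 0.02 -0.   -0.  ]
```

Request:
step_arm(
  steps=[
    [[-0.02,-0.05,0.05],[0,0,0],-1],
    [[0,0,0.05],[0,0,0],-1],
    [[0,0,0.05],[0,0,0],-1],
    [[0,0,0],[0,0,0],-1],
    [[0,0,0],[0,0,0],-1],
  ],
)

```text
time: 32.65
tcp_pos: [0.6335, -0.0027, 0.1033]
eef_rot: [2.4, 2.027, 0.001]
force: [-2.2, 1.5, 4.6]
finger_gap: 0.0348
gripper_force: 60.6
```

```bash
python3 go.py 634.5 -3.7 103.3 -9.6
```

```text
tcp [633.5  -2.7 103.3] gap 34.8 gf 60.6 F [-2.2  1.5  4.6] t 32.65 q7 [-0.14  0.59  0.12  1.75 -0.09  0.82 -0.14]
yaw -9.62 tilt 0.04
units [-0.02  0.03  0.  ]
turn z -0.0
level turn [ 0. -0.  0.]
```

Request:
step_arm(
  steps=[
    [[0,0,0],[0,0,0],1],
    [[0,0,0],[0,0,0],1],
    [[0,0,0],[0,0,0],1],
    [[0,0,0],[0,0,0],1],
    [[0,0,-0.5],[0,0,0],1],
  ],
)

```text
time: 33.15
tcp_pos: [0.6312, -0.0028, 0.1199]
eef_rot: [-2.397, -2.025, 0.007]
force: [0.7, -0.2, 0.9]
finger_gap: 0.0853
gripper_force: 0.0
```

Request:
step_arm(
  steps=[
    [[0,0,-1],[0,0,0],1],
    [[0,0,-1],[0,0,0],1],
    [[0,0,-1],[0,0,0],1],
    [[-0.91,-0.28,0],[0,0,0],1],
    [[-0.91,-0.28,0],[0,0,0],1],
  ],
)

```text
time: 33.65
tcp_pos: [0.5996, -0.0704, 0.2441]
eef_rot: [2.395, 2.029, 0.004]
force: [0.2, -0.7, -0.3]
finger_gap: 0.0851
gripper_force: 0.0
```

Request:
step_arm(
  steps=[
    [[-0.91,-0.28,0],[0,0,0],1],
    [[-0.91,-0.28,0],[0,0,0],1],
    [[-0.91,-0.28,0],[0,0,0],1],
    [[-0.91,-0.28,0],[0,0,0],1],
    [[-0.91,-0.28,0],[0,0,0],1],
  ],
)

```text
time: 34.15
tcp_pos: [0.5125, -0.2422, 0.2426]
eef_rot: [2.4, 2.027, 0.0]
force: [-0.3, -1.5, -0.2]
finger_gap: 0.0854
gripper_force: 0.0
```

Request:
step_arm(
  steps=[
    [[-0.91,-0.28,0],[0,0,0],1],
    [[-0.91,-0.28,0],[0,0,0],1],
    [[0,0,0],[0,0,0],1],
    [[0,0,0],[0,0,0],1],
  ],
)

```text
time: 34.55
tcp_pos: [0.4786, -0.3096, 0.2424]
eef_rot: [-2.402, -2.024, -0.0]
force: [0.5, 1.0, 0.1]
finger_gap: 0.0854
gripper_force: 0.0
```

```bash
python3 go.py 477.4 -310.3 82 -9.8
```

```text
tcp [ 478.6 -309.6  242.4] gap 85.4 gf 0.0 F [0.5 1.  0.1] t 34.55 q7 [ 0.3   0.32  0.27  1.81 -0.1   1.03  0.44]
yaw -9.76 tilt 0.01
units [-0.02 -0.03  4.01]
turn z 0.0
level turn [ 0. -0.  0.]
```

Request:
step_arm(
  steps=[
    [[-0.02,-0.03,0.8],[0,0,0],1],
    [[0,0,0.9],[0,0,0],1],
    [[0,0,0.9],[0,0,0],1],
    [[0,0,0.9],[0,0,0],1],
    [[0,0,0.35],[0,0,0],1],
  ],
)

```text
time: 35.05
tcp_pos: [0.4769, -0.3065, 0.0851]
eef_rot: [-2.393, -2.027, 0.002]
force: [-0.2, 0.1, -0.3]
finger_gap: 0.0857
gripper_force: 0.0
```

Request:
step_arm(
  steps=[
    [[0,0,0.1],[0,0,0],1],
    [[0,0,0],[0,0,0],1],
    [[0,0,0],[0,0,0],1],
  ],
)

```text
time: 35.35
tcp_pos: [0.4791, -0.3099, 0.0861]
eef_rot: [2.398, 2.026, 0.002]
force: [0.3, 0.3, 0.8]
finger_gap: 0.0854
gripper_force: 0.0
```

```bash
python3 go.py 477.4 -310.3 82 -9.8
```

```text
tcp [ 479.1 -309.9   86.1] gap 85.4 gf 0.0 F [0.3 0.3 0.8] t 35.35 q7 [ 0.34  0.53  0.23  1.92 -0.17  0.71  0.5 ]
yaw -9.61 tilt 0.17
units [-0.02 -0.04  0.1 ]
turn z 0.02
level turn [ 0.02  0.01 -0.  ]
```

Request:
step_arm(
  steps=[
    [[-0.02,-0.04,0.09],[0,0,0.02],1],
    [[0,0,0],[0,0,0],1],
    [[0,0,0],[0,0,0],-1],
    [[0,0,0],[0,0,0],-1],
    [[0,0,0],[0,0,0],-1],
  ],
)

```text
time: 35.85
tcp_pos: [0.4761, -0.3101, 0.0811]
eef_rot: [2.403, 2.023, 0.0]
force: [-0.0, 0.3, -0.6]
finger_gap: 0.0437
gripper_force: 0.0
```

Request:
step_arm(
  steps=[
    [[0,0,0],[0,0,0],-1],
    [[0,0,0],[0,0,0],-1],
  ],
)

```text
time: 36.05
tcp_pos: [0.4762, -0.3103, 0.0813]
eef_rot: [2.403, 2.023, 0.0]
force: [-0.0, 0.2, 4.1]
finger_gap: 0.0332
gripper_force: 60.1
```

```bash
python3 go.py 525.9 59.2 250 -9.8
```

```text
tcp [ 476.2 -310.3   81.3] gap 33.2 gf 60.1 F [-0.   0.2  4.1] t 36.05 q7 [ 0.34  0.53  0.23  1.92 -0.18  0.7   0.5 ]
yaw -9.81 tilt 0.03
units [ 9.31 -0.35 -4.22]
turn z -0.0
level turn [0. 0. 0.]
```

Request:
step_arm(
  steps=[
    [[0,0,-0.25],[0,0,0],-1],
    [[0,0,-0.6],[0,0,0],-1],
    [[0,0,-1],[0,0,0],-1],
    [[0,0,-1],[0,0,0],-1],
    [[0,0,-1],[0,0,0],-1],
  ],
)

```text
time: 36.55
tcp_pos: [0.4756, -0.3098, 0.2366]
eef_rot: [-2.403, -2.023, 0.0]
force: [1.7, 0.4, -1.2]
finger_gap: 0.0336
gripper_force: 59.9
```

Request:
step_arm(
  steps=[
    [[0,0,-0.3],[0,0,0],-1],
    [[0.5,0,0],[0,0,0],-1],
    [[0.9,-0.04,0],[0,0,0],-1],
    [[0.9,-0.04,0],[0,0,0],-1],
    [[0.9,-0.04,0],[0,0,0],-1],
  ],
)

```text
time: 37.05
tcp_pos: [0.4925, -0.1816, 0.2463]
eef_rot: [-2.403, -2.022, 0.001]
force: [0.1, 0.0, -0.3]
finger_gap: 0.0337
gripper_force: 59.9
```

Request:
step_arm(
  steps=[
    [[0.9,-0.04,0],[0,0,0],-1],
    [[0.9,-0.04,0],[0,0,0],-1],
    [[0.9,-0.04,0],[0,0,0],-1],
    [[0.9,-0.04,0],[0,0,0],-1],
    [[0.9,-0.04,0],[0,0,0],-1],
  ],
)

```text
time: 37.55
tcp_pos: [0.5152, -0.0029, 0.2464]
eef_rot: [-2.403, -2.023, 0.002]
force: [0.9, -0.1, -1.2]
finger_gap: 0.0335
gripper_force: 59.9
```

Request:
step_arm(
  steps=[
    [[0.9,-0.04,0],[0,0,0],-1],
    [[0.7,0,0],[0,0,0],-1],
    [[0,0,0],[0,0,0],-1],
    [[0,0,0],[0,0,0],-1],
  ],
)

```text
time: 37.95
tcp_pos: [0.5246, 0.0593, 0.2462]
eef_rot: [-2.401, -2.025, 0.003]
force: [-0.5, -1.0, -0.4]
finger_gap: 0.033
gripper_force: 59.9
```

```bash
python3 go.py 525.5 59.2 100 -9.8
```

```text
tcp [524.6  59.3 246.2] gap 33.0 gf 59.9 F [-0.5 -1.  -0.4] t 37.95 q7 [-0.23  0.24  0.06  1.89 -0.02  1.01 -0.33]
yaw -9.72 tilt 0.1
units [0.01 0.03 3.66]
turn z 0.01
level turn [-0.01  0.01  0.  ]
```

Request:
step_arm(
  steps=[
    [[0,0.02,0.8],[0,0,0],-1],
    [[0,0,1],[0,0,0],-1],
    [[0,0,1],[0,0,0],-1],
    [[0,0,0.55],[0,0,0],-1],
    [[0,0,0.15],[0,0,0],-1],
  ],
)

```text
time: 38.45
tcp_pos: [0.5237, 0.0568, 0.1041]
eef_rot: [-2.404, -2.019, 0.009]
force: [0.1, 0.0, -0.8]
finger_gap: 0.0338
gripper_force: 60.0
```

Request:
step_arm(
  steps=[
    [[0,0,0],[0,0,0],-1],
    [[0,0,0],[0,0,0],-1],
  ],
)

```text
time: 38.65
tcp_pos: [0.527, 0.0583, 0.1081]
eef_rot: [2.403, 2.021, 0.003]
force: [0.7, 0.4, -0.4]
finger_gap: 0.0333
gripper_force: 60.0
```

```bash
python3 go.py 525.5 59.2 99.3 -9.8
```

```text
tcp [527.   58.3 108.1] gap 33.3 gf 60.0 F [ 0.7  0.4 -0.4] t 38.65 q7 [-0.22  0.43  0.05  2.   -0.03  0.71 -0.31]
yaw -9.86 tilt 0.12
units [ 0.01 -0.04  0.22]
turn z -0.01
level turn [ 0.01 -0.   -0.  ]
```

Request:
step_arm(
  steps=[
    [[0.01,-0.03,0.07],[0,0,0],-1],
    [[0,0,0.06],[0,0,0],-1],
    [[0,0,0.06],[0,0,0],-1],
    [[0,0,0.02],[0,0,0],-1],
    [[0,0,0],[0,0,0],-1],
  ],
)

```text
time: 39.15
tcp_pos: [0.5252, 0.0596, 0.0993]
eef_rot: [2.403, 2.024, 0.001]
force: [-1.5, -0.1, 5.3]
finger_gap: 0.0334
gripper_force: 60.7
```

```bash
python3 go.py 525.5 59.2 99.3 -9.8
```

```text
tcp [525.2  59.6  99.3] gap 33.4 gf 60.7 F [-1.5 -0.1  5.3] t 39.15 q7 [-0.22  0.45  0.05  2.   -0.04  0.69 -0.32]
yaw -9.79 tilt 0.04
units [-0.01  0.01 -0.  ]
turn z 0.0
level turn [ 0. -0. -0.]
```

Request:
step_arm(
  steps=[
    [[0,0,0],[0,0,0],1],
    [[0,0,0],[0,0,0],1],
    [[0,0,0],[0,0,0],1],
    [[0,0,0],[0,0,0],1],
    [[0,0,-0.5],[0,0,0],1],
  ],
)

```text
time: 39.65
tcp_pos: [0.523, 0.0592, 0.1165]
eef_rot: [-2.401, -2.022, 0.007]
force: [0.7, -0.4, 0.2]
finger_gap: 0.0856
gripper_force: 0.0
```

Request:
step_arm(
  steps=[
    [[0,0,-1],[0,0,0],1],
    [[0,0,-1],[0,0,0],1],
    [[0,0,-1],[0,0,0],1],
    [[-0.5,-0.2,0],[0,0,-0.08],1],
    [[-0.9,-0.2,0],[0,0,0],1],
  ],
)

```text
time: 40.15
tcp_pos: [0.5008, 0.0087, 0.24]
eef_rot: [2.385, 2.043, 0.006]
force: [-0.3, -0.5, -0.1]
finger_gap: 0.0852
gripper_force: 0.0
```

Request:
step_arm(
  steps=[
    [[-0.9,-0.22,0],[0,0,0],1],
    [[-0.9,-0.22,0],[0,0,0],1],
    [[-0.9,-0.22,0],[0,0,0],1],
    [[-0.9,-0.22,0],[0,0,0],1],
    [[-0.9,-0.22,0],[0,0,0],1],
  ],
)

```text
time: 40.65
tcp_pos: [0.4272, -0.1652, 0.2386]
eef_rot: [2.391, 2.038, 0.001]
force: [0.4, -0.4, 1.0]
finger_gap: 0.0853
gripper_force: 0.0
```

Request:
step_arm(
  steps=[
    [[-0.9,-0.22,0],[0,0,0],1],
    [[-0.9,-0.22,0],[0,0,0],1],
    [[-0.9,-0.2,0],[0,0,0],1],
    [[0,0,0],[0,0,0],1],
    [[0,0,0],[0,0,0],1],
  ],
)

```text
time: 41.15
tcp_pos: [0.3853, -0.2668, 0.2384]
eef_rot: [-2.393, -2.035, -0.0]
force: [-0.4, 0.5, -0.5]
finger_gap: 0.0854
gripper_force: 0.0
```

```bash
python3 go.py 375.7 -296.4 79.2 -9.1
```

```text
tcp [ 385.3 -266.8  238.4] gap 85.4 gf 0.0 F [-0.4  0.5 -0.5] t 41.15 q7 [ 0.24  0.15  0.32  2.04 -0.06  0.96  0.43]
yaw -9.23 tilt 0.02
units [-0.77 -0.12  3.98]
turn z -0.01
level turn [-0. -0. -0.]
```

Request:
step_arm(
  steps=[
    [[-0.4,-0.07,0],[0,0,0],1],
    [[-0.37,-0.06,0],[0,0,0],1],
    [[0,0,0],[0,0,0],1],
    [[0,0,0.8],[0,0,0],1],
    [[0,0,0.8],[0,0,0],1],
  ],
)

```text
time: 41.65
tcp_pos: [0.3773, -0.2947, 0.1744]
eef_rot: [2.387, 2.039, 0.003]
force: [0.6, 0.1, -0.5]
finger_gap: 0.0856
gripper_force: 0.0
```

Request:
step_arm(
  steps=[
    [[0,0,0.4],[0,0,0],1],
    [[0,0,0],[0,0,0],1],
    [[0,0,0],[0,0,0],1],
  ],
)

```text
time: 41.95
tcp_pos: [0.3764, -0.2951, 0.1587]
eef_rot: [-2.389, -2.04, -0.0]
force: [-0.2, 0.2, 0.4]
finger_gap: 0.0853
gripper_force: 0.0
```

```bash
python3 go.py 375.7 -296.4 79.2 -9.1
```

```text
tcp [ 376.4 -295.1  158.7] gap 85.3 gf 0.0 F [-0.2  0.2  0.4] t 41.95 q7 [ 0.31  0.28  0.33  2.1  -0.13  0.78  0.56]
yaw -9.02 tilt 0.02
units [-0.03 -0.01  1.99]
turn z 0.01
level turn [-0. -0. -0.]
```

Request:
step_arm(
  steps=[
    [[-0.03,0,0.6],[0,0,0],1],
    [[0,0,0.7],[0,0,0],1],
    [[0,0,0.65],[0,0,0],1],
    [[0,0,0],[0,0,0],1],
    [[0,0,0],[0,0,0],1],
  ],
)

```text
time: 42.45
tcp_pos: [0.3763, -0.2975, 0.0816]
eef_rot: [2.39, 2.038, 0.001]
force: [0.3, -0.3, 0.6]
finger_gap: 0.0856
gripper_force: 0.0
```

```bash
python3 go.py 375.7 -296.4 79.2 -9.1
```

```text
tcp [ 376.3 -297.5   81.6] gap 85.6 gf 0.0 F [ 0.3 -0.3  0.6] t 42.45 q7 [ 0.36  0.42  0.29  2.14 -0.21  0.61  0.63]
yaw -9.1 tilt 0.07
units [ 0.02 -0.02  0.06]
turn z 0.0
level turn [0.01 0.   0.  ]
```

Request:
step_arm(
  steps=[
    [[0.02,-0.02,0.05],[0,0,0],1],
    [[0,0,0],[0,0,0],-1],
    [[0,0,0],[0,0,0],-1],
    [[0,0,0],[0,0,0],-1],
    [[0,0,0],[0,0,0],-1],
  ],
)

```text
time: 42.95
tcp_pos: [0.375, -0.2967, 0.0793]
eef_rot: [2.39, 2.037, 0.001]
force: [-1.7, 1.0, 4.6]
finger_gap: 0.0344
gripper_force: 59.2
```

```bash
python3 go.py 511.7 -12 250 -9.1
```

```text
tcp [ 375.  -296.7   79.3] gap 34.4 gf 59.2 F [-1.7  1.   4.6] t 42.95 q7 [ 0.36  0.42  0.29  2.14 -0.21  0.6   0.64]
yaw -9.12 tilt 0.05
units [ 7.57  2.25 -4.27]
turn z -0.0
level turn [0.01 0.   0.  ]
```

Request:
step_arm(
  steps=[
    [[0,0,-0.25],[0,0,0],-1],
    [[0,0,-0.6],[0,0,0],-1],
    [[0,0,-1],[0,0,0],-1],
    [[0,0,-1],[0,0,0],-1],
    [[0,0,-1],[0,0,0],-1],
  ],
)

```text
time: 43.45
tcp_pos: [0.3742, -0.2962, 0.2344]
eef_rot: [-2.391, -2.037, 0.0]
force: [0.9, -0.1, -1.4]
finger_gap: 0.0344
gripper_force: 60.0
```

Request:
step_arm(
  steps=[
    [[0,0,-0.4],[0,0,0],-1],
    [[0.5,0.2,0],[0,0,0],-1],
    [[0.88,0.25,0],[0,0,0],-1],
    [[0.88,0.25,0],[0,0,0],-1],
    [[0.88,0.25,0],[0,0,0],-1],
  ],
)

```text
time: 43.95
tcp_pos: [0.4322, -0.1772, 0.249]
eef_rot: [2.392, 2.037, 0.0]
force: [0.8, -0.1, -1.2]
finger_gap: 0.0344
gripper_force: 60.0
```

Request:
step_arm(
  steps=[
    [[0.88,0.25,0],[0,0,0],-1],
    [[0.88,0.25,0],[0,0,0],-1],
    [[0.88,0.25,0],[0,0,0],-1],
    [[0.88,0.25,0],[0,0,0],-1],
    [[0.88,0.25,0],[0,0,0],-1],
  ],
)

```text
time: 44.45
tcp_pos: [0.5095, -0.0113, 0.2489]
eef_rot: [2.391, 2.037, -0.0]
force: [0.5, -1.1, -0.9]
finger_gap: 0.0347
gripper_force: 60.0
```

Request:
step_arm(
  steps=[
    [[0,0,0],[0,0,0],-1],
    [[0,0,0],[0,0,0],-1],
  ],
)

```text
time: 44.65
tcp_pos: [0.5092, -0.012, 0.2485]
eef_rot: [2.389, 2.04, -0.001]
force: [-0.5, 0.4, -1.0]
finger_gap: 0.0348
gripper_force: 60.1
```

```bash
python3 go.py 511.5 -12 98 -9.1
```

```text
tcp [509.2 -12.  248.5] gap 34.8 gf 60.1 F [-0.5  0.4 -1. ] t 44.65 q7 [-0.15  0.21  0.12  1.93 -0.03  1.   -0.17]
yaw -9.01 tilt 0.05
units [0.01 0.06 3.76]
turn z 0.01
level turn [-0.  0.  0.]
```

Request:
step_arm(
  steps=[
    [[0,0.06,0.8],[0,0,0],-1],
    [[0,0,1],[0,0,0],-1],
    [[0,0,1],[0,0,0],-1],
    [[0,0,0.55],[0,0,0],-1],
    [[0,0,0.2],[0,0,0],-1],
  ],
)

```text
time: 45.15
tcp_pos: [0.5096, -0.0146, 0.1044]
eef_rot: [-2.392, -2.034, 0.007]
force: [0.4, -0.6, -1.6]
finger_gap: 0.0343
gripper_force: 60.1
```

Request:
step_arm(
  steps=[
    [[0,0,0],[0,0,0],-1],
    [[0,0,0],[0,0,0],-1],
  ],
)

```text
time: 45.35
tcp_pos: [0.5127, -0.0135, 0.1077]
eef_rot: [2.391, 2.036, 0.002]
force: [-0.8, 0.6, -1.8]
finger_gap: 0.0342
gripper_force: 60.1
```

```bash
python3 go.py 511.5 -12 97.3 -9.1
```

```text
tcp [512.7 -13.5 107.7] gap 34.2 gf 60.1 F [-0.8  0.6 -1.8] t 45.35 q7 [-0.13  0.41  0.11  2.04 -0.07  0.69 -0.14]
yaw -9.17 tilt 0.12
units [ 0.03 -0.04  0.26]
turn z -0.01
level turn [ 0.01 -0.    0.  ]
```

Request:
step_arm(
  steps=[
    [[0.03,-0.03,0.08],[0,0,0],-1],
    [[0,0,0.08],[0,0,0],-1],
    [[0,0,0.06],[0,0,0],-1],
    [[0,0,0.03],[0,0,0],-1],
    [[0,0,0],[0,0,0],-1],
  ],
)

```text
time: 45.85
tcp_pos: [0.511, -0.0114, 0.0973]
eef_rot: [2.391, 2.038, 0.001]
force: [-2.2, 0.2, 6.2]
finger_gap: 0.0342
gripper_force: 60.9
```

```bash
python3 go.py 511.5 -12 97.3 -9.1
```

```text
tcp [511.  -11.4  97.3] gap 34.2 gf 60.9 F [-2.2  0.2  6.2] t 45.85 q7 [-0.13  0.43  0.1   2.05 -0.07  0.67 -0.14]
yaw -9.11 tilt 0.02
units [-0.01  0.01 -0.  ]
turn z -0.0
level turn [ 0. -0.  0.]
```

Release, lift away and check.

Request:
step_arm(
  steps=[
    [[0,0,0],[0,0,0],1],
    [[0,0,0],[0,0,0],1],
    [[0,0,0],[0,0,0],1],
    [[0,0,0],[0,0,0],1],
    [[0,0,-0.5],[0,0,0],1],
  ],
)

```text
time: 46.35
tcp_pos: [0.5089, -0.0116, 0.1147]
eef_rot: [-2.389, -2.036, 0.007]
force: [0.8, -0.7, 0.2]
finger_gap: 0.0853
gripper_force: 0.0
```

Request:
step_arm(
  steps=[
    [[0,0,-1],[0,0,0],1],
    [[0,0,-1],[0,0,0],1],
    [[0,0,-1],[0,0,0],1],
    [[0,0,-0.5],[0,0,0],1],
    [[-0.8,0,0],[0,0,0],1],
  ],
)

```text
time: 46.85
tcp_pos: [0.5084, -0.0394, 0.2601]
eef_rot: [2.381, 2.045, 0.011]
force: [0.0, -0.7, -0.2]
finger_gap: 0.0855
gripper_force: 0.0
```

Request:
step_arm(
  steps=[
    [[-0.8,0.5,0],[0,0,0],1],
    [[-0.8,0.5,0],[0,0,0],1],
    [[-0.8,0.5,0],[0,0,0],1],
    [[0,0,0],[0,0,0],1],
    [[0,0,0],[0,0,0],1],
  ],
)

```text
time: 47.35
tcp_pos: [0.5495, -0.148, 0.256]
eef_rot: [-2.392, -2.035, 0.001]
force: [0.1, 0.8, -0.5]
finger_gap: 0.0852
gripper_force: 0.0
```

```bash
python3 look.py c9 wrist side scene
python3 - <<'E'
import cv2,numpy as np
a=cv2.imread("pics/wrist_c9.png")[0:300,100:500];b=cv2.imread("pics/side_c9.png")[120:400,100:500]
c=np.zeros((600,760,3),np.uint8);c[:285,:380]=cv2.resize(a,(380,285));c[:285,380:]=0;d=cv2.resize(cv2.imread("pics/side_c9.png")[130:270,190:390],None,fx=2.2,fy=2.2,interpolation=cv2.INTER_CUBIC)
c[290:290+d.shape[0],:440]=d[:310];c[:285,382:760]=cv2.resize(b,(378,285));cv2.imwrite("pics/c9.png",c)
E
```

```text
[ 0.5495 -0.148   0.256 ] [-2.392e+00 -2.035e+00  1.000e-03]
```

View pics/c9.png

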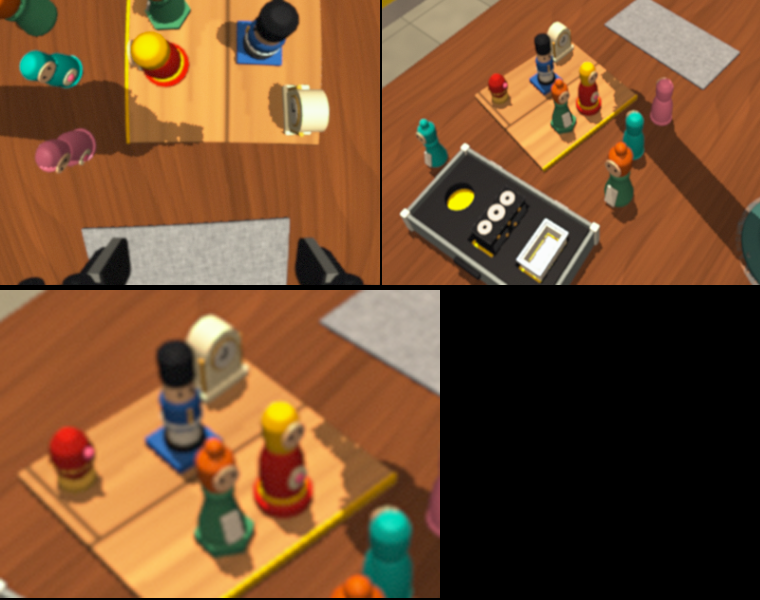

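All three stand on their own plinths, the range is home and the clock is unmoved. As a numeric check, I'm comparing each figure's position in the fixed side view with the start.

Run:
```python
from h import *
A=pickle.load(open("c0.pkl","rb"))["side"];B=pickle.load(open("c9.pkl","rb"))["side"]
g=lambda c:cv2.cvtColor(c["frame"],cv2.COLOR_RGB2GRAY)
for n,(x0,y0,x1,y1),w in[("doll",(304,176,334,232),(318,205)),("lady",(276,196,304,250),(290,225)),("soldier",(260,150,284,200),(270,180)),("clock",(274,142,302,180),0)]:
    t=A["frame"][y0:y1,x0:x1];r=cv2.matchTemplate(B["frame"][y0-12:y1+12,x0-12:x1+12],t,cv2.TM_CCOEFF_NORMED);_,v,_,l=cv2.minMaxLoc(r)
    dx=np.array(l)-12;c=((x0+x1)/2,(y0+y1)/2)
    print(n,dx,round(v,3),"shift mm",((atz(B,np.array(c)+dx,.08)-atz(A,c,.08))*1000).round(1))
```

```text
doll [0 0] 0.822 shift mm [0. 0.]
lady [12 12] 0.452 shift mm [-39.    9.3]
soldier [0 0] 0.951 shift mm [0. 0.]
clock [0 0] 0.996 shift mm [0. 0.]
```

Run:
```python
from h import *
A=pickle.load(open("c0.pkl","rb"))["side"];B=pickle.load(open("c9.pkl","rb"))["side"]
for k,lo,hi,(x0,y0,x1,y1) in[("hair",(5,150,50),(14,255,230),(276,194,304,222)),("skirt",(60,90,20),(90,255,200),(270,222,312,254)),]:
    for c in(A,B):
        m=cv2.inRange(cv2.cvtColor(c["frame"],cv2.COLOR_RGB2HSV),lo,hi)[y0:y1,x0:x1];_,_,st,ce=cv2.connectedComponentsWithStats(m);i=1+np.argmax(st[1:,4]);print(k,st[i],(ce[i]+[x0,y0]).round(1))
```

```text
hair [  3   4  19  24 282] [286.8 208.1]
hair [  0   1  28  27 312] [287.4 208.1]
skirt [  9   0  25  28 333] [288.5 236.3]
skirt [  9   0  25  28 318] [288.8 236.9]
```

Everything is within about 1 mm of where it started, so I'm handing in.

```bash
python3 -c "
from plant import arm
print(arm.job_done())"
```

```text
the job is handed in; nothing more can be done
None
```

The job is handed in after about 47 s of the 144 s allowed, with no verdict returned: by my camera checks the range sits home in its cut-out, the doll, soldier and lady stand upright and centred on red, blue and green, and the clock has not moved.

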